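# Gauge the sample hub and stack the sample trays

### The arm

A 6-joint arm with a two-finger parallel gripper is mounted at the origin on the work surface. World frame = base frame: x ahead of the robot, y to its left, z up, the work surface at z = 0. Lengths are in mm, angles in rad, forces in N, time in s.
With the tool pointing down it reaches from about 275 to 825 mm from the base axis. Payload 5.2 kg.
Tool frame: the origin (TCP) lies on the centre line of the jaws, within the pads' length; the fingertips stand 25 mm ahead of it and the grasp point (between the pads) lies 6 mm ahead of it; x points along the fingers, z is the direction in which the jaws open and shut, and the axes are right-handed (so a half turn about x gives the same grasp; the last joint's range is limited). The gripper opens to 93 mm and grips with 3 to 60 N. Pads are 15 mm wide; open, the fingers measure 128 mm over their backs; the gripper's body (75 mm by 188 mm) begins 65 mm behind the grasp point.
Start: joints at [1.069, 0.259, 1.535, -0, 1.348, -0.203], TCP at [161.883, 525.641, 243.653] pointing down, gripper open.
Joint ranges: [-3.14, 3.14], [-0.91, 2.08], [0.19, 2.58], [-1.22, 4.36], [0.22, 2.71], [-3.12, 3.12]. Speed limits (rad/s): [2.57, 2.57, 3.14, 3.14, 3.14, 3.14].

### API

Orientations are given as [roll, pitch, yaw] about the fixed x, y, z axes, in that order (R = Rz(yaw) Ry(pitch) Rx(roll)).
In Python, from plant import read_state, capture, calibration, close_job, regions_of, spot_point gives the robot as it stands. The module is installed in compiled form; this text tells all that it offers.
- The arm moves only by the shell command python3 -m crank 'ROWS' [FORCE]. ROWS is JSON, a list of rows, each an object with "xyz": the shift along the tool's x, y, z in mm, a list of three; "spin": the turn about the tool's x in rad; "hand": the closure, from -1 (fully open) to 1 (shut). In form: [{"xyz": [dx, dy, dz], "spin": spin, "hand": hand}, ...]. A call has 1 to 20 rows; each row shifts and turns the commanded pose from where the row before left it, along the tool's axes as they then stand; what a row does not reach is not made up. A row lasts 1/12 s, in which the tool goes at most 41.7 mm and 7.16 degrees, less where a joint would pass 70% of its speed; a pose out of reach is approached as far as the arm can. A call with a gripper value outside its range is refused whole. The fingers move at their own pace and stop on an object; FORCE is the grip in N (left out, the last holds). Time passes only in rows, so rows that do not move let the fingers close. It gives the time, the measured TCP pose, the force and the opening at its end, in the units of the state.
- read_state(): the state, without advancing time (a new reading comes with each control period).
- capture(name): name is "side" or "top" or "wrist"; returns the picture (384x512x3 uint8, red, green, blue); there is no depth.
- calibration(name): a dict with "camera_matrix" (3x3 intrinsics, pixels), "R" (3x3) and "t" (3): a world point X has camera coordinates R X + t; the wrist camera has in their place "T_tool_cam" (4x4, takes a point from camera to tool coordinates, whose origin is the TCP and whose axes are the tool frame's). Camera axes: x right, y down, z forward; pixel columns grow to the right and rows downward; lengths in mm; the calibration is good to about 2 mm. A picture is of the moment at which its call begins: read the wrist's pose just before it. calibration takes no time and is no camera call.
- close_job(): hands the job in, once; it reports no verdict.
Trained networks look in the newest picture that a camera, given by its name, has taken for a name from the list of things; names that differ only in an ending like _2 or _b are one class to them, and where a whole thing is asked for, a point or a joint stands for the part that bears it (a point fixed in the world has none). Each returns a list of dicts, best first, with "score" (0 to 1); they miss things now and then, are a little off and sometimes report something else, mostly with a low value. They report only what shows in the picture. A call takes as long as a camera call.
- regions_of(camera, name): "region" (384x512 bool, what is visible of it).
- spot_point(camera, name): "at" ([x, y, z] in mm, in the coordinates of the camera as it stood for that picture, good to about 4 mm: a listed point, or the origin of a listed thing).
The state is a dict: "time_s": time; "joint_pos": joint angles; "joint_vel": joint speeds; "joint_efforts": joint torques, N m; "tcp_pos": TCP position; "eef_rot": TCP orientation; "ft_force": force on the tool from outside, world axes, zero at the start; "wrist_torque": the same for the moment, N m; "opening": finger opening in mm.
Only numpy, scipy, OpenCV 4.12 (cv2) and the standard library are available. Lean on these libraries where they do the work, as an engineer would, in place of code of your own. Each camera call takes 0.05 s, during which the arm holds its last target.

### The job

Get the yellow sample hub ready for inspection. Nest all the loose trays that are there on the grey base tray, one in another in any order, each turned so that its nose matches and it sits fully down. Take only the yellow hub out of the packed crate, stand it upright between the jaws of the slide gauge (slide the jaw open first), push the jaw shut until it firmly pinches the hub against the anvil, keep that pressure on for about two seconds with your fingers off the hub and without crushing it, slide the jaw fully open again while the hub still stands there, and then stand the hub upright in the topmost tray; the black hubs stay in their crate and nothing else on the bench is disturbed.

Things in the scene. Friction and masses are not known exactly. Their poses are not given: they have to be found in the camera images.
- tray_base_mid (a point): grey tray screwed to the bench, 110 x 60 x 40 mm high, open top, flat-iron outline: straight sides 60 mm apart from the square rear (x = -55 mm) to x = +20, then narrowing to a 24 mm wide nose at x = +55. Walls 3 mm, inner floor 11 mm above its underside. This point: its centre, 20 mm above its underside; x points to the nose, z up
- tray_base_nose (a point): tip of the grey tray's nose at the rim. All trays are alike: under each is a foot 7 mm deep, same outline about 5 mm inside the outer faces, that drops into the mouth of the tray below (2 mm play each side) only with noses the same way; then the upper tray stands 33 mm above the lower
- tray_blue_mid (a point): loose blue tray (may be absent), same size and shape as the grey base tray, 80 g, standing on the bench on its foot; can be gripped across its straight sides (60 mm). This point: its centre half-way up, 20 mm above its underside; x points to its nose, z up
- tray_blue_nose (a point): tip of the blue tray's nose at the rim (55 mm along x from its centre, 40 mm above its underside)
- tray_green_mid (a point): loose green tray (may be absent), same size and shape as the grey base tray, 80 g, standing on the bench on its foot; can be gripped across its straight sides (60 mm). This point: its centre half-way up, 20 mm above its underside; x points to its nose, z up
- tray_green_nose (a point): tip of the green tray's nose at the rim (55 mm along x from its centre, 40 mm above its underside)
- tray_orange_mid (a point): loose orange tray (may be absent), same size and shape as the grey base tray, 80 g, standing on the bench on its foot; can be gripped across its straight sides (60 mm). This point: its centre half-way up, 20 mm above its underside; x points to its nose, z up
- tray_orange_nose (a point): tip of the orange tray's nose at the rim (55 mm along x from its centre, 40 mm above its underside)
- crate_floor (a point): clear plastic crate fixed to the bench, 154 x 154 mm, 26 mm high, walls 4 mm. It holds nine hubs in three rows of three, 48.4 mm apart, touching one another and the walls. This point: centre of its inner floor, 4 mm above the bench; x and y run along the rows
- hub_yellow_mid (a point): the yellow sample hub among eight black ones: round body 48 mm diameter, 30 mm high, on it a boss 18 mm diameter, 30 mm high (60 mm in all), about 90 g. Grip it by the boss; diagonally to the rows there is most room for fingers. This point: on its axis, 30 mm above its underside (top of the body); z is its axis
- hub_black1_mid (a point): a black hub in the crate, same shape as the yellow one. This point: on its axis, 30 mm above its underside
- hub_black2_mid (a point): a black hub in the crate, same shape as the yellow one. This point: on its axis, 30 mm above its underside
- hub_black3_mid (a point): a black hub in the crate, same shape as the yellow one. This point: on its axis, 30 mm above its underside
- hub_black4_mid (a point): a black hub in the crate, same shape as the yellow one. This point: on its axis, 30 mm above its underside
- hub_black5_mid (a point): a black hub in the crate, same shape as the yellow one. This point: on its axis, 30 mm above its underside
- hub_black6_mid (a point): a black hub in the crate, same shape as the yellow one. This point: on its axis, 30 mm above its underside
- hub_black7_mid (a point): a black hub in the crate, same shape as the yellow one. This point: on its axis, 30 mm above its underside
- hub_black8_mid (a point): a black hub in the crate, same shape as the yellow one. This point: on its axis, 30 mm above its underside
- gauge_spot (a point): bench slide gauge, fixed: grey bed 205 x 76 mm, top 12 mm above the bench, with a fixed steel anvil (24 mm above the bed, 60 mm wide) and a sliding jaw (22 mm above the bed, 56 mm wide). This point: on the bed's top, centre line, 36 mm before the anvil's face, where the hub's underside centre may stand (12 mm to spare; the jaw pushes it along); x points along the slide to the anvil, z up
- jaw_grip (a point): centre of the red upright grip of the sliding jaw: 14 mm thick along the slide, 26 mm wide, its top 16 mm above this point (82 mm above the bench), its foot 24 mm below; 60 mm behind the jaw's face; x points to the anvil
- jaw (a joint): opening between jaw and anvil in m: 0 shut, 0.048 on the hub, 0.095 fully open (end stop). The jaw slides with about 2 N of friction and stays where it is left, but the pinch lasts only while something pushes on the jaw
- roller: finished roller on a 220 mm steel rod, on a grey foot, 52 mm high; a bystander. Origin: the middle of its length, at the underside
- bearing: steel ball bearing, 52 mm diameter, 12 mm thick, lying flat; a bystander. Origin: centre of the underside
- driver: screwdriver lying on the bench; a bystander. Origin: the middle of its length, at the underside

How it is judged:
By the outcome, as a careful person would: the job done as asked, in the order asked, and still so for the second after the job is handed in, with the robot touching nothing.
Of tray_blue, tray_green, tray_orange only 2 to 3 are there at a start; the rules pass over those that are not, and their reading is None.
At some moment in a run one of tray_blue, tray_green, tray_orange may be knocked a few centimetres aside while the robot is not near it.
It also fails if it takes over 200 s, if anything falls off the work surface, if the arm or the gripper's body presses on something with over 40 N, if the wrist force passes 120 N, or if a joint passes its speed limit or range.

## Working session

There is one attempt and no reset: what is moved stays moved. The work goes in short steps, Python scripts to look and compute and a shell command to move; the robot and the scene stay as the last step left them, time stands still between calls to the robot, and variables do not carry over. Pictures are saved under pics/ and viewed, and the job is handed in when it is done.

```bash
mkdir -p pics; ls
cat > h.py <<'E'
import numpy as np, cv2
from scipy.spatial.transform import Rotation as Ro
from plant import read_state, capture, calibration, close_job, regions_of, spot_point
def Rt(s=None):
    s=s or read_state(); return Ro.from_euler('xyz',s['eef_rot']).as_matrix(), np.array(s['tcp_pos'])
def cap(n,f):
    s=read_state(); im=capture(n); cv2.imwrite('pics/'+f+'.png',im[:,:,::-1]); return im,s
def w(cam,p,s=None):
    c=calibration(cam); p=np.array(p)
    if cam=='wrist':
        R,t=Rt(s); T=np.array(c['T_tool_cam']); return R@(T[:3,:3]@p+T[:3,3])+t
    return np.array(c['R']).T@(p-np.array(c['t']))
def proj(cam,X,s=None):
    c=calibration(cam); X=np.array(X,float)
    if cam=='wrist':
        R,t=Rt(s); T=np.array(c['T_tool_cam']); q=T[:3,:3].T@(R.T@(X-t)-T[:3,3])
    else: q=np.array(c['R'])@X+np.array(c['t'])
    u=np.array(c['camera_matrix'])@q; return u[:2]/u[2]
def ray(cam,uv,z,s=None):
    c=calibration(cam); K=np.array(c['camera_matrix']); d=np.linalg.inv(K)@np.array([uv[0],uv[1],1.])
    o=w(cam,[0,0,0],s); e=w(cam,d,s)-o; return o+e*(z-o[2])/e[2]
def pts(cam,names,s=None,thr=0.3):
    out={}
    for n in names:
        r=spot_point(cam,n)
        out[n]=[(round(x['score'],2),np.round(w(cam,x['at'],s),1).tolist()) for x in r if x['score']>thr]
        print(cam,n,out[n][:3])
    return out
E
python3 - <<'E'
from h import *
s=read_state(); print(s)
for c in ['side','top','wrist']:
    _,s=cap(c,c+'0')
    k=calibration(c); print(c,k)
names=['tray_base_mid','tray_base_nose','tray_blue_mid','tray_blue_nose','tray_green_mid','tray_green_nose','tray_orange_mid','tray_orange_nose','crate_floor','hub_yellow_mid','gauge_spot','jaw_grip','roller','bearing','driver']
pts('top',names); pts('side',names)
E
```

```text
pics
{'time_s': 0.0, 'joint_pos': array([ 1.06918503e+00,  2.59307185e-01,  1.53607380e+00, -2.53726763e-05,
        1.34797572e+00, -2.02782657e-01]), 'joint_vel': array([-1.29387237e-03, -2.46497191e-06,  1.46534570e-04, -8.42241513e-04,
       -3.27309006e-04, -4.41383503e-04]), 'joint_efforts': array([ 2.86727527e-04, -4.37316763e+01, -2.84006488e+01,  7.17845187e-02,
        4.13392112e-02, -1.33032222e-04]), 'tcp_pos': array([161.65441068, 525.18949797, 242.8406598 ]), 'eef_rot': array([ 2.95283111,  1.56903211, -2.05838088]), 'ft_force': array([-0.15958201, -0.64444928, -1.36714065]), 'wrist_torque': array([-0.02161653,  0.0181088 ,  0.02039246]), 'opening': 93.27155188707972}
side {'camera_matrix': array([[438.89194383,   0.        , 252.74568548],
       [  0.        , 438.89194383, 191.96187265],
       [  0.        ,   0.        ,   1.        ]]), 'R': array([[ 9.96499617e-01, -8.35950137e-02,  6.21813728e-04],
       [-6.41498189e-02, -7.69429078e-01, -6.35502710e-01],
       [ 5.36032993e-02,  6.33238318e-01, -7.72098387e-01]]), 't': array([-614.38689363,   60.61127088, 
[... 1700 characters left out ...]
1, -144.4, 2.5]), (0.66, [467.3, 214.4, 36.0])]
side tray_base_mid [(0.73, [447.2, -327.6, 21.5])]
side tray_base_nose [(0.79, [499.9, -336.3, 40.7]), (0.31, [521.9, 224.0, 34.9])]
side tray_blue_mid []
side tray_blue_nose [(0.75, [649.7, -185.4, 43.1])]
side tray_green_mid [(0.6, [445.3, -164.6, 19.5])]
side tray_green_nose [(0.76, [473.4, -213.1, 39.2])]
side tray_orange_mid [(0.75, [539.3, 323.2, 34.5])]
side tray_orange_nose []
side crate_floor []
side hub_yellow_mid [(0.49, [504.1, 263.1, 38.9])]
side gauge_spot [(0.84, [569.1, 51.4, 11.0])]
side jaw_grip [(0.87, [506.5, 49.6, 63.8]), (0.72, [447.4, -324.1, 20.6])]
side roller [(0.59, [736.8, 196.5, 0.7])]
side bearing []
side driver []
```

View pics/top0.png

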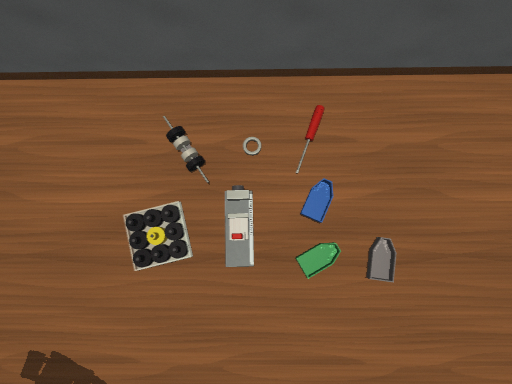

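View pics/side0.png

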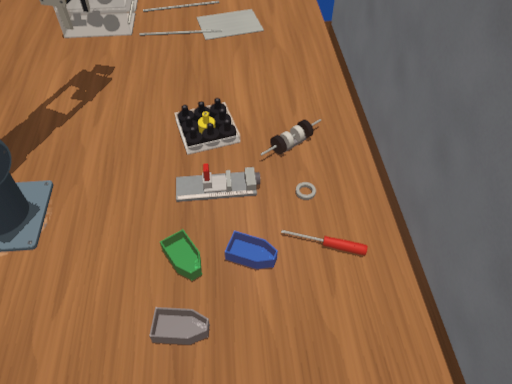

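View pics/wrist0.png

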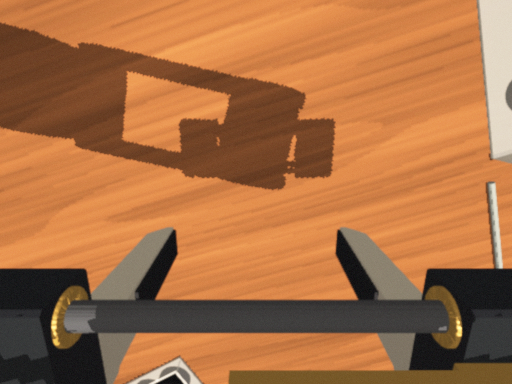

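```bash
cat >> h.py <<'E'
def yawz(s=None):
    R,t=Rt(s); return np.degrees(np.arctan2(R[1,2],R[0,2]))
def go(X,zdir=None,s=None):
    """shift in tool axes to reach world TCP X; zdir: desired world angle (deg) of tool z (mod 180)"""
    R,t=Rt(s); d=R.T@(np.array(X,float)-t); print('tcp',t.round(1),'zang',round(yawz(s),1),'shift',d.round(1))
    if zdir is not None:
        a=(zdir-yawz(s)+90)%180-90
        # spin about tool x(down): positive spin -> world yaw negative
        print(' spin total',round(np.radians(-a),3),'(alt',round(np.radians(-a)+(np.pi if a>0 else -np.pi),3),') deg',round(a,1),'j6',read_state()['joint_pos'][5].round(2))
E
python3 - <<'E'
from h import *
R,t=Rt(); print(R.round(3))
go([500,-200,250],90)
E
```

```text
[[-0.    -0.956  0.294]
 [-0.     0.294  0.956]
 [-1.     0.    -0.   ]]
tcp [161.9 525.6 243.7] zang 72.9 shift [  -6.4 -536.8 -593.9]
 spin total -0.299 (alt 2.843 ) deg 17.1 j6 -0.2
```

```bash
python3 -m crank '[{"xyz":[0,-27,-30],"spin":0,"hand":-0.8},{"xyz":[0,-27,-30],"spin":0,"hand":-0.8},{"xyz":[0,-27,-30],"spin":0,"hand":-0.8},{"xyz":[0,-27,-30],"spin":0,"hand":-0.8},{"xyz":[0,-27,-30],"spin":0,"hand":-0.8},{"xyz":[0,-27,-30],"spin":0,"hand":-0.8},{"xyz":[0,-27,-30],"spin":0,"hand":-0.8},{"xyz":[0,-27,-30],"spin":0,"hand":-0.8},{"xyz":[0,-27,-30],"spin":0,"hand":-0.8},{"xyz":[0,-27,-30],"spin":0,"hand":-0.8},{"xyz":[0,-27,-30],"spin":0,"hand":-0.8},{"xyz":[0,-27,-30],"spin":0,"hand":-0.8},{"xyz":[0,-27,-30],"spin":0,"hand":-0.8},{"xyz":[0,-27,-30],"spin":0,"hand":-0.8},{"xyz":[0,-27,-30],"spin":0,"hand":-0.8},{"xyz":[0,-27,-30],"spin":0,"hand":-0.8},{"xyz":[0,-27,-30],"spin":0,"hand":-0.8},{"xyz":[0,-27,-30],"spin":0,"hand":-0.8},{"xyz":[0,-27,-30],"spin":0,"hand":-0.8},{"xyz":[0,-27,-30],"spin":0,"hand":-0.8}]' 15
python3 - <<'E'
from h import *
go([500,-200,250],90)
E
```

```text
time_s: 3.32
tcp_pos: [501.8, -208.9, 243.7]
eef_rot: [-1.367, 1.57, -0.096]
ft_force: [0.4, 0.6, 0.4]
opening: 83.6
tcp [ 501.8 -208.9  243.7] zang 72.8 shift [-6.3  4.3  7.9]
 spin total -0.299 (alt 2.842 ) deg 17.2 j6 -1.87
```

Run:
```python
from h import *
_,s=cap('wrist','w1')
pts('wrist',['tray_base_mid','tray_base_nose','tray_blue_mid','tray_blue_nose','tray_green_mid','tray_green_nose','tray_orange_mid'],s)
import pickle
reg={}
for n in ['tray_base_mid','tray_blue_mid','tray_green_mid']:
    r=regions_of('wrist',n); print(n,[(round(x['score'],2),int(x['region'].sum())) for x in r]); reg[n]=r[0]['region'] if r else None
pickle.dump((reg,s),open('r1.pkl','wb'))
```

```text
wrist tray_base_mid [(0.95, [442.7, -325.9, 23.1])]
wrist tray_base_nose [(0.55, [497.7, -334.5, 44.0])]
wrist tray_blue_mid [(0.67, [479.2, -211.4, 41.8]), (0.59, [603.3, -165.0, 19.1])]
wrist tray_blue_nose [(0.89, [654.6, -190.3, 37.7])]
wrist tray_green_mid [(0.72, [478.9, -212.3, 40.9]), (0.65, [445.4, -166.3, 18.2])]
wrist tray_green_nose [(0.88, [479.3, -211.2, 41.6])]
wrist tray_orange_mid []
tray_base_mid [(0.83, 5600)]
tray_blue_mid [(0.7, 3905), (0.31, 3535)]
tray_green_mid [(0.86, 5539)]
```

View pics/w1.png

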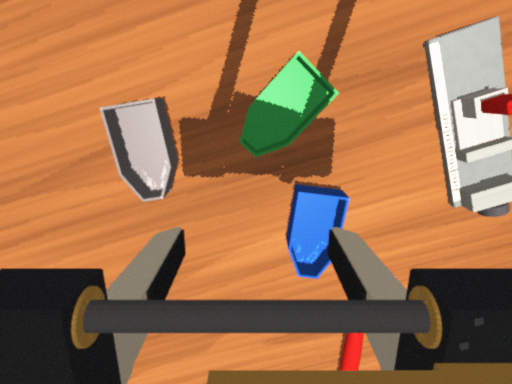

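```bash
cat >> h.py <<'E'
from scipy.optimize import minimize
OUT=np.array([[-55,-30],[20,-30],[55,-12],[55,12],[20,30],[-55,30]],float)
def poly(cam,p,z0,s,lo=7,hi=40):
    c,sn=np.cos(p[2]),np.sin(p[2]); q=OUT@np.array([[c,sn],[-sn,c]])+p[:2]
    P=[proj(cam,[a,b,z0+z],s) for a,b in q for z in (lo,hi)]
    # foot
    q2=(OUT*np.array([.909,.833]))@np.array([[c,sn],[-sn,c]])+p[:2]
    if lo>0: P+= [proj(cam,[a,b,z0],s) for a,b in q2]
    return cv2.convexHull(np.array(P,np.float32))[:,0]
def fit(cam,mask,p0,s,z0=0,ignore=None,up=4,lo=7):
    ys,xs=np.where(mask); x0,y0=xs.min()-25,ys.min()-25; x1,y1=xs.max()+25,ys.max()+25
    x0,y0=max(x0,0),max(y0,0)
    m=mask[y0:y1,x0:x1].astype(np.uint8)
    M=cv2.resize(m.astype(np.float32),None,fx=up,fy=up,interpolation=cv2.INTER_LINEAR)
    W=np.ones_like(M) if ignore is None else cv2.resize((~ignore[y0:y1,x0:x1]).astype(np.float32),None,fx=up,fy=up)
    def cost(v):
        p=[p0[0]+v[0],p0[1]+v[1],p0[2]+v[2]/40]
        h=(poly(cam,p,z0,s,lo)-[x0,y0]+0.5)*up-0.5
        I=np.zeros_like(M); cv2.fillPoly(I,[np.round(h*16).astype(np.int32)],1.0,shift=4,lineType=cv2.LINE_AA if False else 8)
        return (np.abs(I-M)*W).sum()/up**2
    best=None
    for st in ([0,0,0],[4,0,0],[0,4,3],[-3,-3,-3]):
        r=minimize(cost,st,method='Nelder-Mead',options=dict(initial_simplex=np.array(st)+np.array([[0,0,0],[8,0,0],[0,8,0],[0,0,8]]),xatol=.05,fatol=.3,maxiter=200))
        if best is None or r.fun<best.fun: best=r
    v=best.x; return np.array([p0[0]+v[0],p0[1]+v[1],p0[2]+v[2]/40]),best.fun/mask.sum()
def colmask(im,c):
    h=cv2.cvtColor(im,cv2.COLOR_RGB2HSV); H,S,V=h[...,0],h[...,1],h[...,2]
    if c=='green': m=(H>40)&(H<85)&(S>100)
    if c=='blue': m=(H>100)&(H<130)&(S>120)
    if c=='yellow': m=(H>22)&(H<36)&(S>150)&(V>80)
    m=m.astype(np.uint8); m=cv2.morphologyEx(m,cv2.MORPH_CLOSE,np.ones((3,3)))
    n,l,st,_=cv2.connectedComponentsWithStats(m); 
    return l==1+np.argmax(st[1:,4])
E
python3 - <<'E'
from h import *
import pickle
reg,s=pickle.load(open('r1.pkl','rb'))
im=cv2.imread('pics/w1.png')[:,:,::-1].copy()
mg,mb=colmask(im,'green'),colmask(im,'blue')
print(mg.sum(),mb.sum(),[np.argwhere(m).min(0).tolist()+np.argwhere(m).max(0).tolist() for m in (mg,mb,reg['tray_base_mid'])])
R={}
for n,m,p in (('green',mg,[447,-164,-1.04]),('blue',mb,[600,-167,-.33]),('base',reg['tray_base_mid'],[445,-327,-.14])):
    p,c=fit('wrist',m,p,s); print(n,p[:2].round(1),np.degrees(p[2]).round(1),c.round(3))
    h=poly('wrist',p,0,s); cv2.polylines(im,[np.round(h).astype(int)],1,(255,0,255))
cv2.imwrite('pics/w1f.png',im[:290,80:380,::-1].repeat(2,0).repeat(2,1))
E
```

```text
5444 3964 [[51, 240, 156, 338], [185, 287, 277, 348], [98, 100, 200, 177]]Traceback (most recent call last):
  File "<stdin>", line 9, in <module>
  File "h.py", line 60, in fit
    r=minimize(cost,st,method='Nelder-Mead',options=dict(initial_simplex=np.array(st)+np.array([[0,0,0],[8,0,0],[0,8,0],[0,0,8]]),xatol=.05,fatol=.3,maxiter=200))
    res = _minimize_neldermead(fun, x0, args, callback, bounds=bounds,
                               **options)
    fxcc = func(xcc)
    fx = function(np.copy(x), *(wrapper_args + args))
  File "h.py", line 55, in cost
    h=(poly(cam,p,z0,s,lo)-[x0,y0]+0.5)*up-0.5
       ~~~~^^^^^^^^^^^^^^^
  File "h.py", line 45, in poly
    if lo>0: P+= [proj(cam,[a,b,z0],s) for a,b in q2]
                  ~~~~^^^^^^^^^^^^^^^^
  File "h.py", line 14, in proj
    c=calibration(cam); X=np.array(X,float)
ValueError: time passes only in moves, steps and waits
```

```bash
sed -i 's/^def Rt/_cal=calibration\n_cc={}\ndef calibration(n):\n    if n not in _cc: _cc[n]=_cal(n)\n    return _cc[n]\ndef Rt/' h.py
cat > f1.py <<'E'
from h import *
import pickle
reg,s=pickle.load(open('r1.pkl','rb'))
im=cv2.imread('pics/w1.png')[:,:,::-1].copy()
mg,mb=colmask(im,'green'),colmask(im,'blue')
for n,m,p in (('green',mg,[447,-164,-1.04]),('blue',mb,[600,-167,-.33]),('base',reg['tray_base_mid'],[445,-327,-.14])):
    p,c=fit('wrist',m,p,s); print(n,p[:2].round(1),np.degrees(p[2]).round(1),c.round(3))
    h=poly('wrist',p,0,s); cv2.polylines(im,[np.round(h).astype(int)],1,(255,0,255))
cv2.imwrite('pics/w1f.png',im[:290,80:380,::-1].repeat(2,0).repeat(2,1))
print(read_state()['time_s'])
E
python3 f1.py
```

```text
green [ 448.8 -164.6] -60.0 0.021
blue [ 602.8 -166.3] -24.7 0.116
base [ 445.2 -326.9] -8.2 0.021
3.8667
```

View pics/w1f.png

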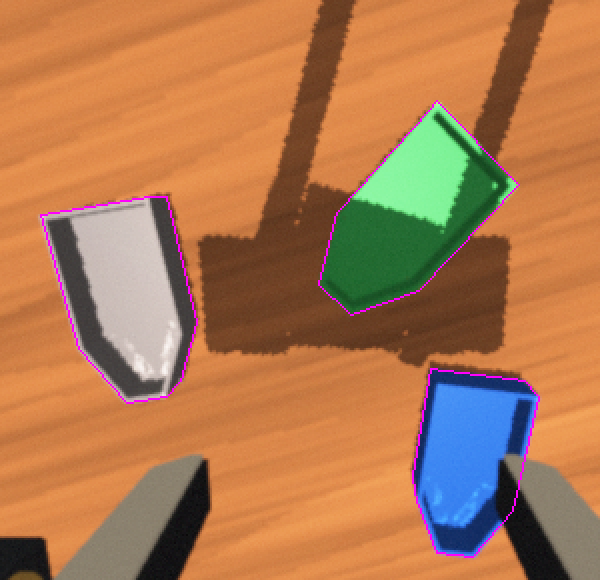

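Run:
```python
from h import *
go([444.8,-157.7,200],30)
```

```text
tcp [ 501.2 -205.7  244.2] zang 73.0 shift [44.1 68.  29.3]
 spin total 0.75 (alt -2.392 ) deg -43.0 j6 -1.87
```

```bash
python3 -m crank '[{"xyz":[11,17,7.3],"spin":0,"hand":-0.8},{"xyz":[11,17,7.3],"spin":0,"hand":-0.8},{"xyz":[11,17,7.3],"spin":0,"hand":-0.8},{"xyz":[11,17,7.3],"spin":0,"hand":-0.8},{"xyz":[0,0,0],"spin":0.107,"hand":-0.8},{"xyz":[0,0,0],"spin":0.107,"hand":-0.8},{"xyz":[0,0,0],"spin":0.107,"hand":-0.8},{"xyz":[0,0,0],"spin":0.107,"hand":-0.8},{"xyz":[0,0,0],"spin":0.107,"hand":-0.8},{"xyz":[0,0,0],"spin":0.107,"hand":-0.8},{"xyz":[0,0,0],"spin":0.107,"hand":-0.8},{"xyz":[0,0,0],"spin":0,"hand":-0.8},{"xyz":[0,0,0],"spin":0,"hand":-0.8}]'
cat > meas.py <<'E'
import sys
from h import *
name,f,z0=sys.argv[1],sys.argv[2],float(sys.argv[3]); p0=[float(x) for x in sys.argv[4:7]]; p0[2]=np.radians(p0[2])
im,s=cap('wrist',f)
if name=='base':
    m=regions_of('wrist','tray_base_mid')[0]['region']
else: m=colmask(im,name)
p,c=fit('wrist',m,p0,s,z0); print(name,p[:2].round(1),np.degrees(p[2]).round(2),c.round(3))
R,t=Rt(s); c_,s_=np.cos(p[2]),np.sin(p[2])
for gx in (-8,):
    g=[p[0]+gx*c_,p[1]+gx*s_]; print('grip',np.round(g,1)); go(g+[t[2]],np.degrees(p[2])+90,s)
h=poly('wrist',p,z0,s); o=im.copy(); cv2.polylines(o,[np.round(h).astype(int)],1,(255,0,255)); cv2.imwrite('pics/'+f+'f.png',o[:,:,::-1])
E
python3 meas.py green w2 0 448.8 -164.6 -60
```

```text
time_s: 4.95
tcp_pos: [444.9, -158.4, 199.9]
eef_rot: [-1.151, 1.57, -0.625]
ft_force: [0.4, -0.2, -0.9]
opening: 83.4
green [ 449.2 -165.1] -59.95 0.022
grip [ 445.2 -158.2]
tcp [ 444.9 -158.4  199.9] zang 30.2 shift [0.  0.1 0.4]
 spin total 0.002 (alt -3.139 ) deg -0.1 j6 -1.11
```

View pics/w2f.png

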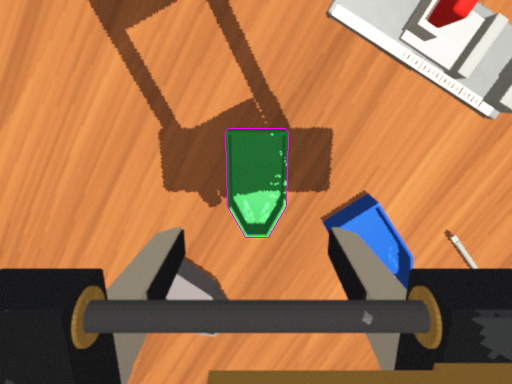

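```bash
python3 -m crank '[{"xyz":[26,0,0],"spin":0,"hand":-0.8},{"xyz":[26,0,0],"spin":0,"hand":-0.8},{"xyz":[26,0,0],"spin":0,"hand":-0.8},{"xyz":[26,0,0],"spin":0,"hand":-0.8},{"xyz":[26,0,0],"spin":0,"hand":-0.8},{"xyz":[16,0,0],"spin":0,"hand":-0.8},{"xyz":[10,0,0],"spin":0,"hand":-0.8},{"xyz":[5,0,0],"spin":0,"hand":-0.8},{"xyz":[0,0,0],"spin":0,"hand":-0.6},{"xyz":[0,0,0],"spin":0,"hand":-0.4},{"xyz":[0,0,0],"spin":0,"hand":-0.2},{"xyz":[0,0,0],"spin":0,"hand":0},{"xyz":[0,0,0],"spin":0,"hand":0},{"xyz":[0,0,0],"spin":0,"hand":0},{"xyz":[0,0,0],"spin":0,"hand":0}]' 15
```

```text
time_s: 6.25
tcp_pos: [445.6, -159.2, 39.5]
eef_rot: [-1.104, 1.569, -0.581]
ft_force: [0.1, 0.5, 6.1]
opening: 60.1
```

```bash
python3 -m crank '[{"xyz":[-5,0,0],"spin":0,"hand":0},{"xyz":[-15,0,0],"spin":0,"hand":0},{"xyz":[-30,0,0],"spin":0,"hand":0},{"xyz":[-30,0,0],"spin":0,"hand":0},{"xyz":[-30,0,0],"spin":0,"hand":0},{"xyz":[-30,0,0],"spin":0,"hand":0},{"xyz":[-20,0,0],"spin":0,"hand":0},{"xyz":[0,0,0],"spin":0,"hand":0}]'
python3 - <<'E'
from h import *
go([530,-338,200],81.8)
E
```

```text
time_s: 6.92
tcp_pos: [447.0, -160.0, 203.3]
eef_rot: [-1.102, 1.562, -0.579]
ft_force: [0.5, -0.6, -0.8]
opening: 59.8
tcp [ 447.  -160.   203.3] zang 30.0 shift [   4.7 -195.6  -17. ]
 spin total -0.904 (alt 2.237 ) deg 51.8 j6 -1.1
```

```bash
python3 -m crank '[{"xyz":[0,-30,-2.6],"spin":0,"hand":0},{"xyz":[0,-33,-2.8],"spin":0,"hand":0},{"xyz":[0,-33,-2.8],"spin":0,"hand":0},{"xyz":[0,-33,-2.8],"spin":0,"hand":0},{"xyz":[0,-33,-3],"spin":0,"hand":0},{"xyz":[0,-33,-3],"spin":0,"hand":0},{"xyz":[0,0,0],"spin":-0.113,"hand":0},{"xyz":[0,0,0],"spin":-0.113,"hand":0},{"xyz":[0,0,0],"spin":-0.113,"hand":0},{"xyz":[0,0,0],"spin":-0.113,"hand":0},{"xyz":[0,0,0],"spin":-0.113,"hand":0},{"xyz":[0,0,0],"spin":-0.113,"hand":0},{"xyz":[0,0,0],"spin":-0.113,"hand":0},{"xyz":[0,0,0],"spin":-0.113,"hand":0},{"xyz":[0,0,0],"spin":0,"hand":0},{"xyz":[0,0,0],"spin":0,"hand":0}]'
python3 meas.py base w3 0 445.2 -326.9 -8.2
```

```text
time_s: 8.25
tcp_pos: [527.1, -335.8, 197.5]
eef_rot: [0.979, 1.569, 2.403]
ft_force: [1.3, -0.3, -0.8]
opening: 60.1
base [ 444.8 -326.9] -8.32 0.034
grip [ 436.9 -325.7]
tcp [ 527.1 -335.8  197.5] zang 81.6 shift [ 0.2 90.8 -3.2]
 spin total -0.002 (alt 3.14 ) deg 0.1 j6 -2.17
```

View pics/w3f.png

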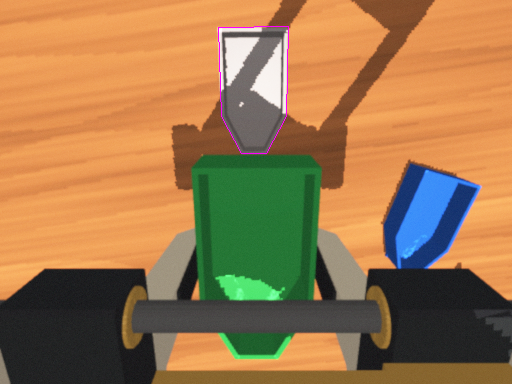

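```bash
cat > held.py <<'E'
import sys
from h import *
f,col,dz=sys.argv[1],sys.argv[2],float(sys.argv[3])
im,s=cap('wrist',f); m=colmask(im,col); R,t=Rt(s); a=np.radians(yawz(s)-90)
if len(sys.argv)>4: a+=np.pi
ig=np.zeros(m.shape,bool); ig[225:,:]=True
p0=[t[0]+8*np.cos(a),t[1]+8*np.sin(a),a]
h=poly('wrist',p0,t[2]-dz,s)
p,c=fit('wrist',m,p0,s,t[2]-dz,ignore=ig)
d=p[:2]-t[:2]; print('held offset along/lateral',(d@[np.cos(a),np.sin(a)]).round(1),(d@[-np.sin(a),np.cos(a)]).round(1),'dyaw',np.degrees(p[2]-a).round(2),c)
h=poly('wrist',p,t[2]-dz,s); o=im.copy(); cv2.polylines(o,[np.round(h).astype(int)],1,(255,0,255)); cv2.imwrite('pics/'+f+'f.png',o[:,:,::-1])
E
python3 held.py w4 green 39.5; python3 -c "
from h import *
go([436.9,-325.7,200],81.7)"
```

```text
held offset along/lateral 6.1 -0.9 dyaw 0.05 0.005270669847005025
tcp [ 527.5 -336.   198.1] zang 81.6 shift [-1.8 91.1 -3. ]
 spin total -0.001 (alt 3.14 ) deg 0.1 j6 -2.17
```

View pics/w4f.png

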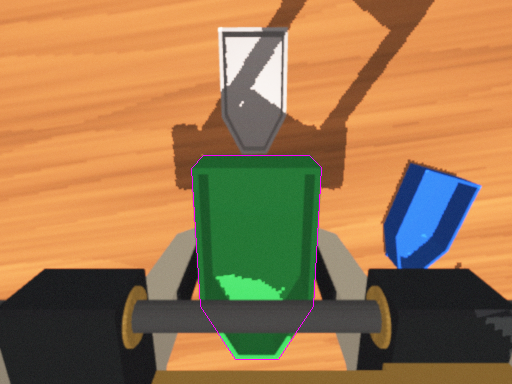

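```bash
python3 -m crank '[{"xyz":[0,30,-1],"spin":0,"hand":0},{"xyz":[0,30,-1],"spin":0,"hand":0},{"xyz":[0,30,-1],"spin":0,"hand":0},{"xyz":[28,0,0],"spin":0,"hand":0},{"xyz":[28,0,0],"spin":0,"hand":0},{"xyz":[26,0,0],"spin":0,"hand":0},{"xyz":[20,0,0],"spin":0,"hand":0},{"xyz":[0,0,0],"spin":0,"hand":0},{"xyz":[0,0,0],"spin":0,"hand":0},{"xyz":[0,0,0],"spin":0,"hand":0}]'
python3 - <<'E'
from h import *
go([438.1,-325.9,90],81.7)
im,s=cap('wrist','w5')
cap('side','s5')
E
```

```text
time_s: 9.23
tcp_pos: [438.7, -327.0, 97.8]
eef_rot: [-2.251, 1.569, -0.825]
ft_force: [0.0, 0.1, -0.0]
opening: 59.9
tcp [ 438.7 -327.    97.8] zang 81.7 shift [7.8 0.8 1. ]
 spin total 0.0 (alt -3.141 ) deg -0.0 j6 -2.27
```

View pics/w5.png

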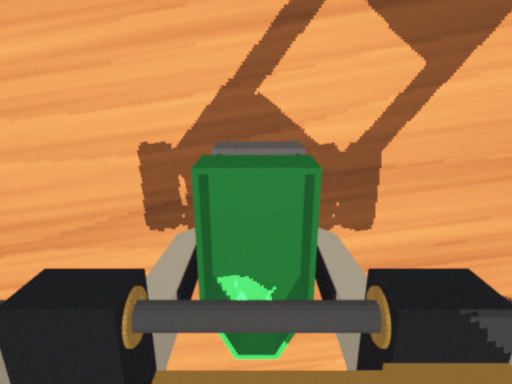

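```bash
python3 -m crank '[{"xyz":[8,0.8,1],"spin":0,"hand":0},{"xyz":[6,0,0],"spin":0,"hand":0},{"xyz":[4,0,0],"spin":0,"hand":0},{"xyz":[3,0,0],"spin":0,"hand":0},{"xyz":[2,0,0],"spin":0,"hand":0},{"xyz":[1,0,0],"spin":0,"hand":0},{"xyz":[0,0,0],"spin":0,"hand":0},{"xyz":[0,0,0],"spin":0,"hand":0}]'
```

```text
time_s: 10.0
tcp_pos: [437.6, -325.4, 72.8]
eef_rot: [-2.326, 1.57, -0.899]
ft_force: [0.7, 0.8, 1.8]
opening: 60.0
```

```bash
python3 -m crank '[{"xyz":[0.5,0,0],"spin":0,"hand":0},{"xyz":[0,0,0],"spin":0,"hand":-0.4},{"xyz":[0,0,0],"spin":0,"hand":-0.7},{"xyz":[0,0,0],"spin":0,"hand":-0.7},{"xyz":[0,0,0],"spin":0,"hand":-0.7},{"xyz":[0,0,0],"spin":0,"hand":-0.7},{"xyz":[-20,0,0],"spin":0,"hand":-0.7},{"xyz":[-30,0,0],"spin":0,"hand":-0.7},{"xyz":[-35,0,0],"spin":0,"hand":-0.7},{"xyz":[-35,0,0],"spin":0,"hand":-0.7},{"xyz":[0,0,0],"spin":0,"hand":-0.8},{"xyz":[0,0,0],"spin":0,"hand":-0.8}]'
python3 meas.py green w6 33 444.8 -326.9 -8.3
python3 - <<'E'
from h import *
cap('side','s6')
im=cv2.imread('pics/s6.png'); cv2.imwrite('pics/s6c.png',cv2.resize(im[200:370,120:320],None,fx=3,fy=3))
cap('top','t6')
E
```

```text
time_s: 11.0
tcp_pos: [438.4, -326.2, 194.5]
eef_rot: [-2.274, 1.565, -0.847]
ft_force: [-1.0, -0.3, -0.0]
opening: 83.1
green [ 443.6 -327.1] -8.28 0.019
grip [ 435.7 -326. ]
tcp [ 438.4 -326.2  194.5] zang 81.8 shift [-0.   2.8 -0.1]
 spin total 0.001 (alt -3.141 ) deg -0.0 j6 -2.27
```

View pics/s6c.png

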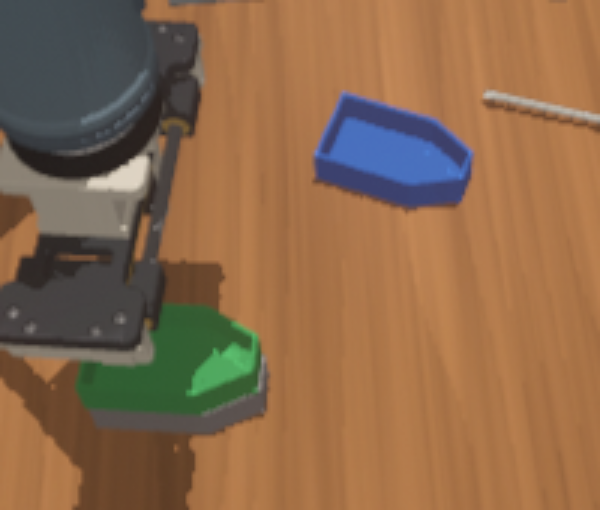

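View pics/w6f.png

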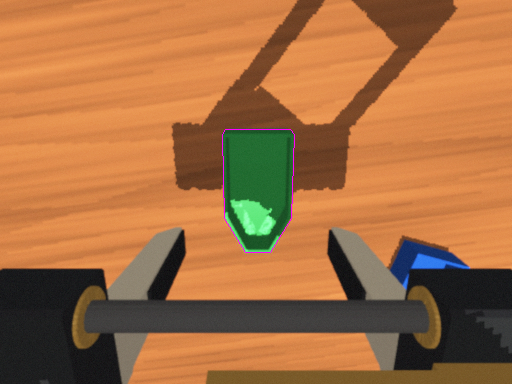

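Run:
```python
from h import *
go([595.5,-163,200],65.3)
```

```text
tcp [ 436.8 -324.4  190.6] zang 81.8 shift [  -9.3 -134.   182.5]
 spin total 0.287 (alt -2.854 ) deg -16.5 j6 -2.27
```

```bash
python3 -m crank '[{"xyz":[-2,-18,25],"spin":0,"hand":-0.8},{"xyz":[-2,-20,27],"spin":0,"hand":-0.8},{"xyz":[-2,-24,32.5],"spin":0,"hand":-0.8},{"xyz":[-2,-24,33],"spin":0,"hand":-0.8},{"xyz":[-1,-24,33],"spin":0,"hand":-0.8},{"xyz":[0,-24,32],"spin":0,"hand":-0.8},{"xyz":[0,0,0],"spin":0.096,"hand":-0.8},{"xyz":[0,0,0],"spin":0.096,"hand":-0.8},{"xyz":[0,0,0],"spin":0.096,"hand":-0.8},{"xyz":[0,0,0],"spin":0,"hand":-0.8},{"xyz":[0,0,0],"spin":0,"hand":-0.8}]'
python3 meas.py blue w7 0 602 -166.3 -24.7
```

```text
time_s: 12.07
tcp_pos: [595.5, -163.4, 199.3]
eef_rot: [1.573, 1.567, 2.715]
ft_force: [0.2, -0.5, 0.2]
opening: 83.8
blue [ 602.7 -166.4] -24.06 0.034
grip [ 595.4 -163.1]
tcp [ 595.5 -163.4  199.3] zang 65.4 shift [0.  0.2 0.2]
 spin total -0.009 (alt 3.133 ) deg 0.5 j6 -1.59
```

View pics/w7f.png

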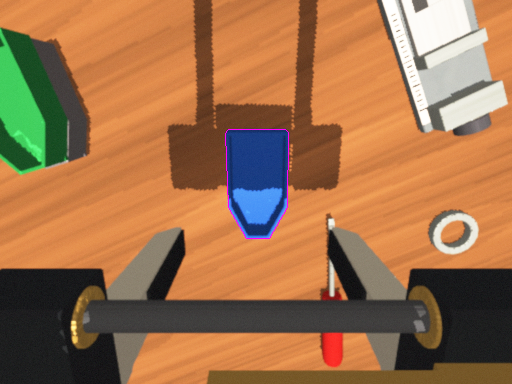

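```bash
python3 -m crank '[{"xyz":[26,0,0],"spin":-0.009,"hand":-0.8},{"xyz":[26,0,0],"spin":0,"hand":-0.8},{"xyz":[26,0,0],"spin":0,"hand":-0.8},{"xyz":[26,0,0],"spin":0,"hand":-0.8},{"xyz":[26,0,0],"spin":0,"hand":-0.8},{"xyz":[16,0,0],"spin":0,"hand":-0.8},{"xyz":[10,0,0],"spin":0,"hand":-0.8},{"xyz":[4,0,0],"spin":0,"hand":-0.8},{"xyz":[0,0,0],"spin":0,"hand":-0.6},{"xyz":[0,0,0],"spin":0,"hand":-0.4},{"xyz":[0,0,0],"spin":0,"hand":-0.2},{"xyz":[0,0,0],"spin":0,"hand":0},{"xyz":[0,0,0],"spin":0,"hand":0},{"xyz":[0,0,0],"spin":0,"hand":0},{"xyz":[0,0,0],"spin":0,"hand":0}]' 15
python3 -m crank '[{"xyz":[-5,0,0],"spin":0,"hand":0},{"xyz":[-15,0,0],"spin":0,"hand":0},{"xyz":[-30,0,0],"spin":0,"hand":0},{"xyz":[-30,0,0],"spin":0,"hand":0},{"xyz":[-30,0,0],"spin":0,"hand":0},{"xyz":[-30,0,0],"spin":0,"hand":0},{"xyz":[-20,0,0],"spin":0,"hand":0},{"xyz":[0,0,0],"spin":0,"hand":0}]'
python3 - <<'E'
from h import *
go([530,-339,200],81.7)
E
```

```text
time_s: 13.37
tcp_pos: [597.1, -164.1, 42.5]
eef_rot: [-1.589, 1.568, -0.441]
ft_force: [-1.0, 0.9, 6.0]
opening: 59.6
time_s: 14.03
tcp_pos: [598.4, -164.7, 206.7]
eef_rot: [-1.602, 1.562, -0.454]
ft_force: [0.8, -0.3, 0.7]
opening: 59.8
tcp [ 598.4 -164.7  206.7] zang 65.8 shift [   6.9   -9.  -187. ]
 spin total -0.278 (alt 2.864 ) deg 15.9 j6 -1.6
```

```bash
python3 -m crank '[{"xyz":[0,-1,-25],"spin":0,"hand":0},{"xyz":[0,-1,-31],"spin":0,"hand":0},{"xyz":[0,-1,-33],"spin":0,"hand":0},{"xyz":[0,-2,-33],"spin":0,"hand":0},{"xyz":[0,-2,-33],"spin":0,"hand":0},{"xyz":[0,-2,-32],"spin":0,"hand":0},{"xyz":[0,0,0],"spin":-0.093,"hand":0},{"xyz":[0,0,0],"spin":-0.093,"hand":0},{"xyz":[0,0,0],"spin":-0.092,"hand":0},{"xyz":[0,0,0],"spin":0,"hand":0},{"xyz":[0,0,0],"spin":0,"hand":0},{"xyz":[0,0,0],"spin":0,"hand":0}]'
python3 held.py w8 blue 42
python3 - <<'E'
from h import *
im=cv2.imread('pics/w8.png')[:,:,::-1]; s=read_state(); m=colmask(im,'green')
p,c=fit('wrist',m,[443.6,-327.1,np.radians(-8.3)],s,33); print(p,np.degrees(p[2]),c)
go([443.6-6*.9895,-327.1+6*.145,200],81.7)
E
```

```text
time_s: 15.03
tcp_pos: [527.5, -337.6, 200.3]
eef_rot: [0.979, 1.569, 2.403]
ft_force: [-0.3, -0.4, -0.2]
opening: 59.9
held offset along/lateral 5.9 -1.1 dyaw -0.35 0.008526919050817422
[ 4.43095359e+02 -3.27129673e+02 -1.40350002e-01] -8.04146275256671 0.19985743011603377
tcp [ 527.6 -337.6  200.6] zang 81.6 shift [ 0.6 90.6 -1.9]
 spin total -0.002 (alt 3.14 ) deg 0.1 j6 -2.17
```

View pics/w8f.png

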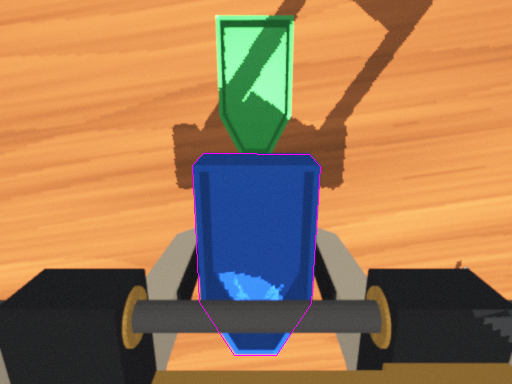

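```bash
python3 -m crank '[{"xyz":[0,30,-1],"spin":0,"hand":0},{"xyz":[0,30,-1],"spin":0,"hand":0},{"xyz":[0,30.8,0],"spin":0,"hand":0},{"xyz":[25,0,0],"spin":0,"hand":0},{"xyz":[25,0,0],"spin":0,"hand":0},{"xyz":[20,0,0],"spin":0,"hand":0},{"xyz":[0,0,0],"spin":0,"hand":0},{"xyz":[0,0,0],"spin":0,"hand":0},{"xyz":[0,0,0],"spin":0,"hand":0}]'
python3 - <<'E'
from h import *
go([437.6,-325.6,106],81.7)
im,s=cap('wrist','w9')
E
```

```text
time_s: 15.83
tcp_pos: [438.2, -327.3, 132.2]
eef_rot: [-2.285, 1.569, -0.859]
ft_force: [-0.1, 0.5, -0.4]
opening: 60.0
tcp [ 438.2 -327.3  132.2] zang 81.7 shift [26.2  0.9  1.7]
 spin total -0.0 (alt 3.141 ) deg 0.0 j6 -2.27
```

View pics/w9.png

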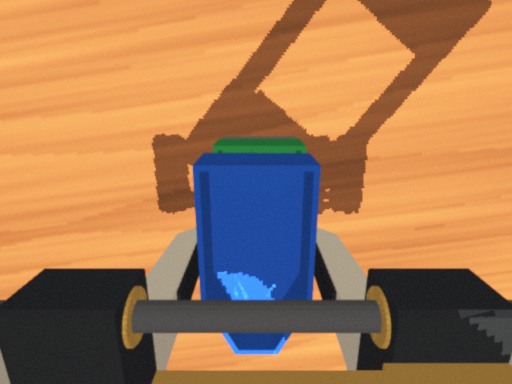

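```bash
python3 -m crank '[{"xyz":[9,0.8,1.5],"spin":0,"hand":0},{"xyz":[6,0,0],"spin":0,"hand":0},{"xyz":[4,0,0],"spin":0,"hand":0},{"xyz":[3,0,0],"spin":0,"hand":0},{"xyz":[2,0,0],"spin":0,"hand":0},{"xyz":[1,0,0],"spin":0,"hand":0},{"xyz":[0,0,0],"spin":0,"hand":0},{"xyz":[0,0,0],"spin":0,"hand":0},{"xyz":[0,0,0],"spin":0,"hand":0}]'
```

```text
time_s: 16.63
tcp_pos: [436.9, -325.0, 108.1]
eef_rot: [-2.527, 1.571, -1.101]
ft_force: [-4.9, 4.8, 16.0]
opening: 59.9
```

```bash
python3 -m crank '[{"xyz":[-1,0,0],"spin":0,"hand":0},{"xyz":[0,0,0],"spin":0,"hand":0},{"xyz":[0,0,0],"spin":0,"hand":-0.4},{"xyz":[0,0,0],"spin":0,"hand":-0.7},{"xyz":[0,0,0],"spin":0,"hand":-0.7},{"xyz":[0,0,0],"spin":0,"hand":-0.7},{"xyz":[0,0,0],"spin":0,"hand":-0.7},{"xyz":[-20,0,0],"spin":0,"hand":-0.7},{"xyz":[-30,0,0],"spin":0,"hand":-0.7},{"xyz":[-35,0,0],"spin":0,"hand":-0.7},{"xyz":[-35,0,0],"spin":0,"hand":-0.7},{"xyz":[0,0,0],"spin":0,"hand":-0.8},{"xyz":[0,0,0],"spin":0,"hand":-0.8}]'
python3 meas.py blue w10 66 443.6 -327.1 -8.3
python3 - <<'E'
from h import *
cap('side','s10')
im=cv2.imread('pics/s10.png'); cv2.imwrite('pics/s10c.png',cv2.resize(im[200:370,120:320],None,fx=3,fy=3))
pts('side',['gauge_spot','jaw_grip','hub_yellow_mid'])
cap('top','t10'); pts('top',['gauge_spot','jaw_grip','hub_yellow_mid'])
go([480,40,200],0)
E
```

```text
time_s: 17.72
tcp_pos: [437.9, -326.3, 229.3]
eef_rot: [-2.266, 1.566, -0.84]
ft_force: [-0.5, 0.7, -0.2]
opening: 83.1
blue [ 442.4 -327.1] -8.47 0.025
grip [ 434.5 -325.9]
tcp [ 437.9 -326.3  229.3] zang 81.7 shift [-0.   3.5 -0.1]
 spin total 0.003 (alt -3.138 ) deg -0.2 j6 -2.27
side gauge_spot [(0.55, [566.5, 53.5, 11.6])]
side jaw_grip [(0.65, [502.2, 48.9, 64.3])]
side hub_yellow_mid [(0.49, [507.6, 265.4, 34.8])]
top gauge_spot [(0.57, [566.6, 49.8, 7.9]), (0.54, [770.1, -144.7, 0.7])]
top jaw_grip [(0.89, [504.6, 49.8, 67.4])]
top hub_yellow_mid [(0.76, [506.1, 265.3, 29.7])]
tcp [ 436.8 -325.1  226.3] zang 81.7 shift [ 26.7   9.9 367.4]
 spin total 1.426 (alt -1.716 ) deg -81.7 j6 -2.27
```

View pics/s10c.png

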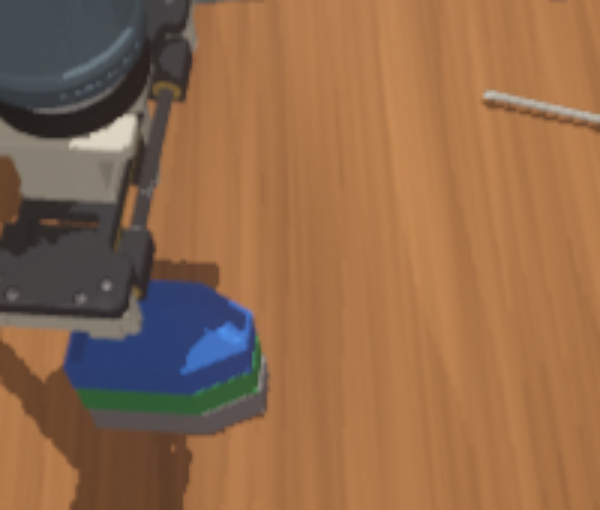

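View pics/w10f.png

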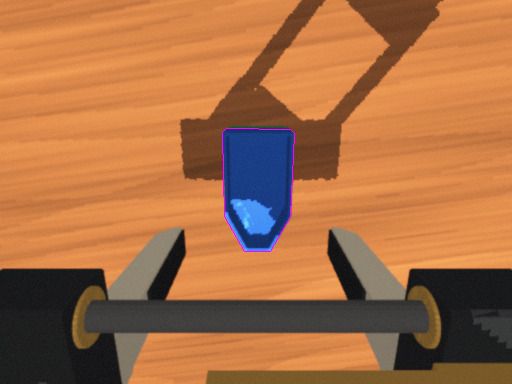

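```bash
python3 -m crank '[{"xyz":[0,1,25],"spin":0,"hand":-0.8},{"xyz":[0,1,35],"spin":0,"hand":-0.8},{"xyz":[2,1,38],"spin":0,"hand":-0.8},{"xyz":[2,1,38],"spin":0,"hand":-0.8},{"xyz":[2,1,38],"spin":0,"hand":-0.8},{"xyz":[2,1,38],"spin":0,"hand":-0.8},{"xyz":[2,1,38],"spin":0,"hand":-0.8},{"xyz":[2,1,38],"spin":0,"hand":-0.8},{"xyz":[2,1,38],"spin":0,"hand":-0.8},{"xyz":[2,1,38],"spin":0,"hand":-0.8}]'
python3 -m crank '[{"xyz":[0,0,0],"spin":0.12,"hand":-0.5},{"xyz":[0,0,0],"spin":0.12,"hand":-0.3},{"xyz":[0,0,0],"spin":0.12,"hand":0},{"xyz":[0,0,0],"spin":0.12,"hand":0.1},{"xyz":[0,0,0],"spin":0.12,"hand":0.1},{"xyz":[0,0,0],"spin":0.12,"hand":0.1},{"xyz":[0,0,0],"spin":0.12,"hand":0.1},{"xyz":[0,0,0],"spin":0.12,"hand":0.1},{"xyz":[0,0,0],"spin":0.12,"hand":0.1},{"xyz":[0,0,0],"spin":0.12,"hand":0.1},{"xyz":[0,0,0],"spin":0.12,"hand":0.1},{"xyz":[0,0,0],"spin":0.12,"hand":0.1},{"xyz":[0,0,0],"spin":0,"hand":0.1},{"xyz":[0,0,0],"spin":0,"hand":0.1}]'
python3 - <<'E'
from h import *
im,s=cap('wrist','w11'); pts('wrist',['gauge_spot','jaw_grip','hub_yellow_mid','tray_blue_mid'],s); go([480,40,200],0)
r=regions_of('wrist','jaw_grip'); print([(x['score'],x['region'].sum()) for x in r])
E
```

```text
time_s: 19.0
tcp_pos: [479.4, 38.2, 211.0]
eef_rot: [-1.625, 1.571, -0.2]
ft_force: [0.5, -0.5, -0.7]
opening: 83.5
time_s: 20.17
tcp_pos: [479.5, 36.3, 211.0]
eef_rot: [3.052, 1.57, 3.042]
ft_force: [-0.5, -0.3, -0.4]
opening: 41.7
wrist gauge_spot [(0.76, [563.9, 49.5, 12.0])]
wrist jaw_grip [(0.81, [507.1, 48.5, 67.3])]
wrist hub_yellow_mid []
wrist tray_blue_mid []
tcp [479.6  36.3 211.1] zang -0.7 shift [11.1  3.7  0.3]
 spin total -0.012 (alt 3.129 ) deg 0.7 j6 -0.14
[(0.66, np.int64(3364)), (0.65, np.int64(1073))]
```

View pics/w11.png

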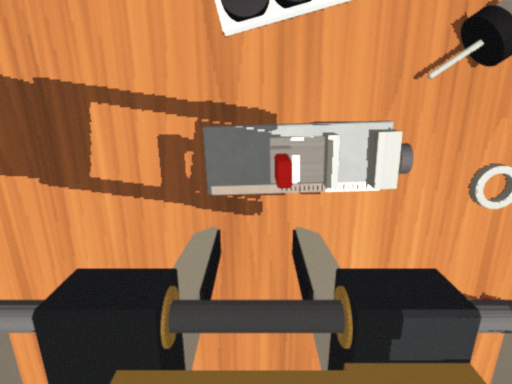

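Run:
```python
from h import *
im=cv2.imread('pics/w11.png'); cv2.imwrite('pics/w11c.png',cv2.resize(im[100:220,190:420],None,fx=3.4,fy=3.4,interpolation=cv2.INTER_CUBIC))
hs=cv2.cvtColor(im,cv2.COLOR_BGR2HSV); m=((hs[...,0]<8)|(hs[...,0]>172))&(hs[...,1]>180)&(hs[...,2]>60); m[:130]=0;m[210:]=0;m[:,:250]=0;m[:,330:]=0
ys,xs=np.where(m); print(xs.min(),xs.max(),ys.min(),ys.max())
s=read_state()
for uv in [(204,126),(212,195),(398,188),(392,121)]: print(uv,ray('wrist',uv,12,s).round(1))
```

```text
275 290 154 187
(204, 126) [425.1  86.2  12. ]
(212, 195) [429.5   8.7  12. ]
(398, 188) [640.9  14.2  12. ]
(392, 121) [625.6  88.8  12. ]
```

View pics/w11c.png

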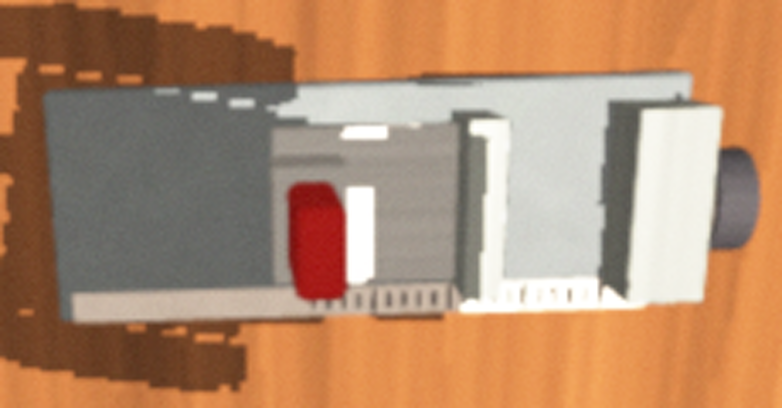

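Run:
```python
from h import *
s=read_state()
f=lambda a,b,z: ray('wrist',(190+(a+.5)/3.4-.5,100+(b+.5)/3.4-.5),z,s).round(1)
for n,a,b,z in [('UL',45,92,12),('UR',690,73,12),('LL',66,320,12),('LR',640,305,12),('jaw face top near',508,118,34),('jaw face top far',500,295,34),('anv',640,108,36),('anv2',628,300,36),('anvR',722,108,36),('anvR2',706,300,36),('redTL',290,190,82),('redTR',340,186,82),('redBL',303,297,82),('redBR',345,297,82)]: print(n,f(a,b,z))
_,_=cap('top','t11'); im=cv2.imread('pics/t11.png'); cv2.imwrite('pics/t11c.png',cv2.resize(im[175:275,190:290],None,fx=6,fy=6,interpolation=cv2.INTER_CUBIC))
```

```text
UL [423.9  85.5  12. ]
UR [626.3  88.7  12. ]
LL [426.2  10.2  12. ]
LR [618.2  12.9  12. ]
jaw face top near [564.4  78.2  34. ]
jaw face top far [565.5  23.5  34. ]
anv [602.5  80.8  36. ]
anv2 [604.7  21.9  36. ]
anvR [626.6  80.5  36. ]
anvR2 [628.9  21.6  36. ]
redTL [497.1  66.4  82. ]
redTR [509.9  67.2  82. ]
redBL [500.7  37.7  82. ]
redBR [511.8  37.5  82. ]
```

View pics/t11c.png

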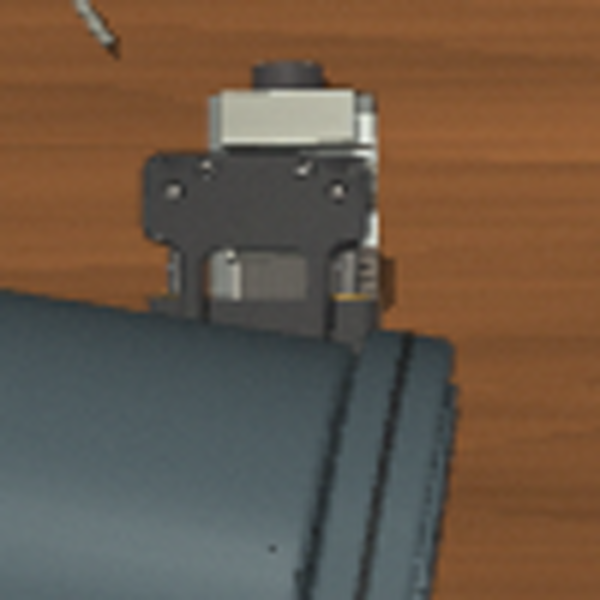

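```bash
python3 -c "
from h import *
go([505,49.8,74],1.3)"
```

```text
tcp [479.6  36.4 211.1] zang -0.8 shift [137.1  13.8  25.2]
 spin total -0.036 (alt 3.106 ) deg 2.1 j6 -0.14
```

```bash
python3 -m crank '[{"xyz":[0,6.5,12.6],"spin":0,"hand":0.1},{"xyz":[0,7.3,12.6],"spin":0,"hand":0.1},{"xyz":[10,0,0],"spin":-0.036,"hand":0.1},{"xyz":[24,0,0],"spin":0,"hand":0.1},{"xyz":[24,0,0],"spin":0,"hand":0.1},{"xyz":[24,0,0],"spin":0,"hand":0.1},{"xyz":[20,0,0],"spin":0,"hand":0.1},{"xyz":[0,0,0],"spin":0,"hand":0.1},{"xyz":[0,0,0],"spin":0,"hand":0.1}]'
python3 - <<'E'
from h import *
im,s=cap('wrist','w12'); go([505,49.8,74],1.3)
E
```

```text
time_s: 21.27
tcp_pos: [504.4, 49.9, 108.6]
eef_rot: [2.999, 1.568, 3.021]
ft_force: [0.0, -0.3, 0.8]
opening: 41.5
tcp [505.4  49.7 109.7] zang 1.3 shift [35.7  0.1 -0.4]
 spin total -0.0 (alt 3.141 ) deg 0.0 j6 -0.14
```

View pics/w12.png

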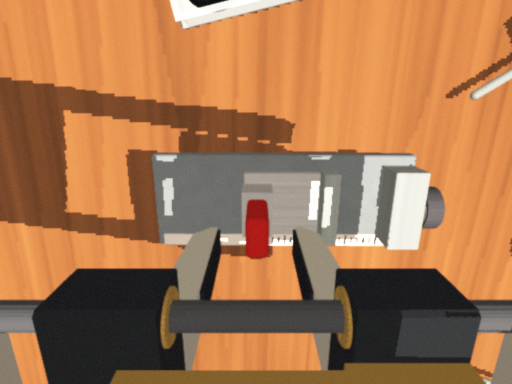

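Red grip (257,228) is centred between the fingers. Go down and grip it.

```bash
python3 -m crank '[{"xyz":[15,0,0],"spin":0,"hand":0.1},{"xyz":[13,0,0],"spin":0,"hand":0.1},{"xyz":[7,0,0],"spin":0,"hand":0.1},{"xyz":[0,0,0],"spin":0,"hand":0.1},{"xyz":[0,0,0],"spin":0,"hand":0.4},{"xyz":[0,0,0],"spin":0,"hand":0.6},{"xyz":[0,0,0],"spin":0,"hand":0.8},{"xyz":[0,0,0],"spin":0,"hand":0.9},{"xyz":[0,0,0],"spin":0,"hand":0.9},{"xyz":[0,0,0],"spin":0,"hand":0.9},{"xyz":[0,0,0],"spin":0,"hand":0.9}]' 15
```

```text
time_s: 22.23
tcp_pos: [505.2, 49.8, 74.7]
eef_rot: [-0.203, 1.57, -0.181]
ft_force: [-2.3, 0.3, 4.7]
opening: 14.0
```

```bash
python3 -m crank '[{"xyz":[0,0,-3],"spin":0,"hand":0.9},{"xyz":[0,0,-6],"spin":0,"hand":0.9},{"xyz":[0,0,-8],"spin":0,"hand":0.9},{"xyz":[0,0,-8],"spin":0,"hand":0.9},{"xyz":[0,0,-8],"spin":0,"hand":0.9},{"xyz":[0,0,-8],"spin":0,"hand":0.9},{"xyz":[0,0,-6],"spin":0,"hand":0.9},{"xyz":[0,0,-4],"spin":0,"hand":0.9},{"xyz":[0,0,-2],"spin":0,"hand":0.9},{"xyz":[0,0,0],"spin":0,"hand":0.9},{"xyz":[0,0,0],"spin":0,"hand":0.9}]'
```

```text
time_s: 23.15
tcp_pos: [451.2, 48.7, 74.6]
eef_rot: [-0.642, 1.571, -0.619]
ft_force: [-0.1, 0.7, 8.9]
opening: 14.1
```

```bash
python3 -m crank '[{"xyz":[0,0,-1.5],"spin":0,"hand":0.9},{"xyz":[0,0,-1],"spin":0,"hand":0.9},{"xyz":[0,0,-1],"spin":0,"hand":0.9},{"xyz":[0,0,0],"spin":0,"hand":0.9},{"xyz":[0,0,0],"spin":0,"hand":0.9}]'
```

```text
time_s: 23.57
tcp_pos: [448.3, 48.6, 74.6]
eef_rot: [-0.042, 1.57, -0.02]
ft_force: [1.7, 1.4, 6.4]
opening: 13.6
```

```bash
python3 -m crank '[{"xyz":[0,0,-1.5],"spin":0,"hand":0.9},{"xyz":[0,0,-1],"spin":0,"hand":0.9},{"xyz":[0,0,0],"spin":0,"hand":0.9},{"xyz":[0,0,0],"spin":0,"hand":0.9},{"xyz":[0,0,0],"spin":0,"hand":0.9}]'
```

```text
time_s: 23.98
tcp_pos: [447.5, 48.6, 74.6]
eef_rot: [0.007, 1.567, 0.029]
ft_force: [7.3, 2.3, 0.6]
opening: 14.3
```

```bash
python3 -m crank '[{"xyz":[0,0,1.5],"spin":0,"hand":0.9},{"xyz":[0,0,0],"spin":0,"hand":0.5},{"xyz":[0,0,0],"spin":0,"hand":0.1},{"xyz":[0,0,0],"spin":0,"hand":0.1},{"xyz":[0,0,0],"spin":0,"hand":0.1},{"xyz":[-15,0,0],"spin":0,"hand":0.1},{"xyz":[-35,0,0],"spin":0,"hand":0.1},{"xyz":[-38,0,0],"spin":0,"hand":0.1},{"xyz":[-38,0,0],"spin":0,"hand":0.1},{"xyz":[0,30,8],"spin":0,"hand":0.1},{"xyz":[0,37,10],"spin":0,"hand":0.1},{"xyz":[0,37,10],"spin":0,"hand":0.1},{"xyz":[0,37,10],"spin":0,"hand":0.1},{"xyz":[0,37,10],"spin":0,"hand":0.1},{"xyz":[0,35,7],"spin":0,"hand":0.1},{"xyz":[0,0,0],"spin":0,"hand":0.1},{"xyz":[0,0,0],"spin":0,"hand":0.1}]'
python3 - <<'E'
from h import *
im,s=cap('wrist','w13'); pts('wrist',['crate_floor','hub_yellow_mid','hub_black1_mid'],s)
r=spot_point('wrist','hub_black1_mid'); print([np.round(w('wrist',x['at'],s),1).tolist()+[round(x['score'],2)] for x in r])
go([505,265,200],45)
E
```

```text
time_s: 25.4
tcp_pos: [497.1, 264.0, 199.2]
eef_rot: [-2.723, 1.569, -2.698]
ft_force: [-0.3, -0.3, 0.1]
opening: 42.1
wrist crate_floor []
wrist hub_yellow_mid [(0.7, [507.2, 268.3, 33.5])]
wrist hub_black1_mid [(0.85, [448.3, 302.1, 33.7])]
[[448.3, 302.1, 33.7, 0.85]]
tcp [497.7 261.3 200.1] zang 1.2 shift [0.1 3.6 7.4]
 spin total -0.765 (alt 2.376 ) deg 43.8 j6 0.26
```

View pics/w13.png

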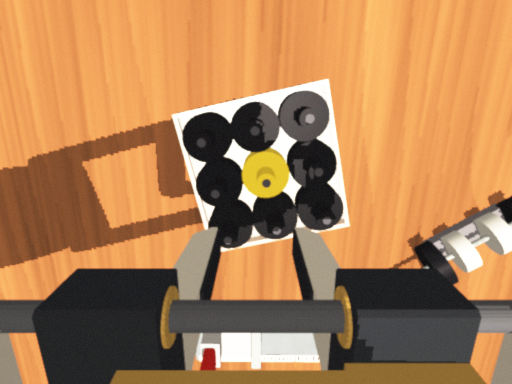

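Run:
```python
from h import *
s=read_state(); im=cv2.imread('pics/w13.png')[:,:,::-1]
A=[ray('wrist',p,26,s)[:2] for p in [(173,113),(328,80),(349,222)]]; print(np.round(A,1)); 
for a,b in ((0,1),(1,2)): d=A[b]-A[a]; print(np.degrees(np.arctan2(d[1],d[0])),np.hypot(*d))
print('crate ctr',(A[0]+A[2])/2)
m=colmask(im,'yellow'); ys,xs=np.where(m); print(xs.min(),xs.max(),ys.min(),ys.max(),m.sum())
cv2.imwrite('pics/w13c.png',cv2.resize(im[130:220,210:330,::-1],None,fx=6,fy=6,interpolation=cv2.INTER_CUBIC))
```

```text
[[415.5 323.6]
 [564.7 357. ]
 [600.2 212.1]]
12.653464988248594 152.88176724278873
-76.2373799096214 149.24622683706087
crate ctr [507.88526312 267.82161645]
241 289 148 198 1745
```

View pics/w13c.png

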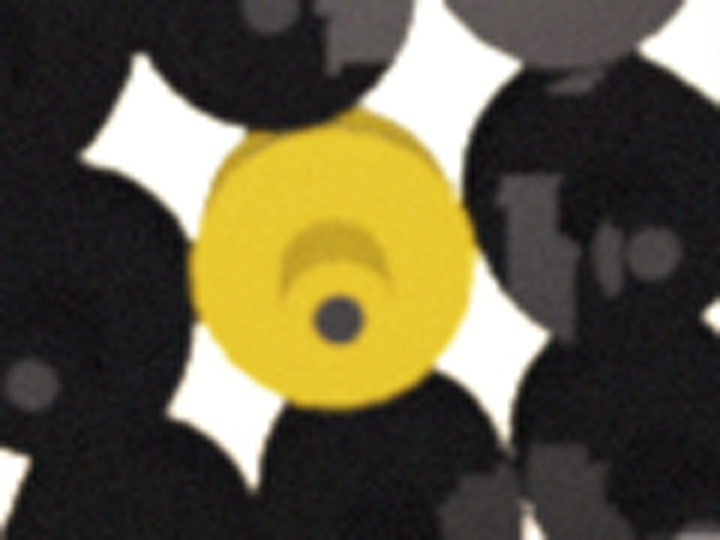

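Run:
```python
from h import *
s=read_state()
print(ray('wrist',(266.3-.4,183.3-.4),64,s),ray('wrist',(265.2,174.8),34,s))
go([507.5,267.5,200],-31.8)
```

```text
[507.21003838 264.89428068  64.        ] [507.37274288 265.05442897  34.        ]
tcp [497.7 261.3 200.1] zang 1.2 shift [0.1 6.  9.9]
 spin total 0.575 (alt -2.566 ) deg -33.0 j6 0.26
```

```bash
python3 -m crank '[{"xyz":[0,3.5,9.6],"spin":0,"hand":0.1},{"xyz":[0,0,0],"spin":0.115,"hand":0.1},{"xyz":[0,0,0],"spin":0.115,"hand":0.1},{"xyz":[0,0,0],"spin":0.115,"hand":0.1},{"xyz":[0,0,0],"spin":0.115,"hand":0.1},{"xyz":[0,0,0],"spin":0.115,"hand":0.1},{"xyz":[10,0,0],"spin":0,"hand":0.1},{"xyz":[20,0,0],"spin":0,"hand":0.1},{"xyz":[20,0,0],"spin":0,"hand":0.1},{"xyz":[10,0,0],"spin":0,"hand":0.1},{"xyz":[0,0,0],"spin":0,"hand":0.1},{"xyz":[0,0,0],"spin":0,"hand":0.1},{"xyz":[0,0,0],"spin":0,"hand":0.1}]'
python3 - <<'E'
from h import *
im,s=cap('wrist','w14'); print(proj('wrist',[507.3,265,64],s)); go([507.3,265,64],-31.8)
cv2.imwrite('pics/w14c.png',cv2.resize(im[100:290,130:380,::-1],None,fx=3.2,fy=3.2,interpolation=cv2.INTER_CUBIC))
E
```

```text
time_s: 26.73
tcp_pos: [508.0, 266.3, 141.0]
eef_rot: [0.834, 1.569, 0.282]
ft_force: [0.6, 0.9, 0.3]
opening: 42.0
[254.66969525 211.40199972]
tcp [508.2 266.5 141.3] zang -31.7 shift [77.3 -1.9 -0.1]
 spin total 0.003 (alt -3.139 ) deg -0.1 j6 0.84
```

View pics/w14c.png

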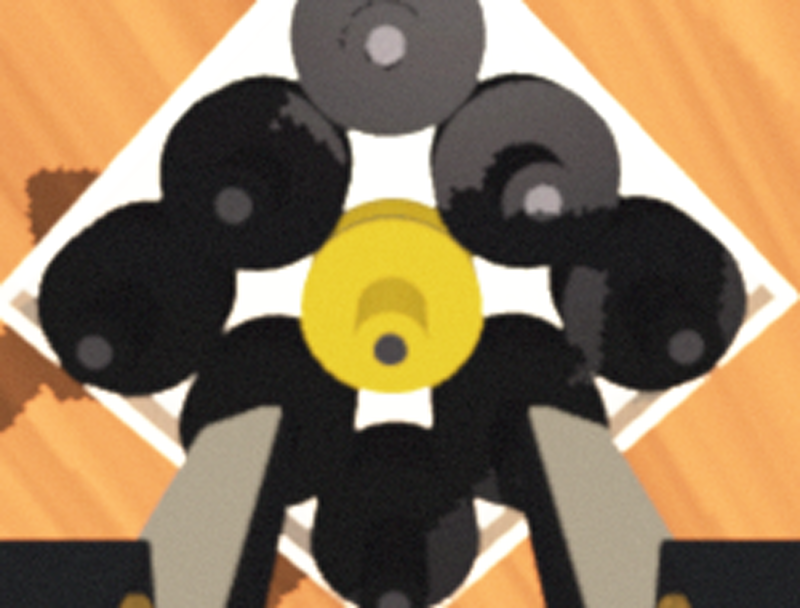

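Run:
```python
from h import *
s=read_state(); p=ray('wrist',(251.5,208.9),64,s); print(p); go([p[0],p[1],63],None)
```

```text
[506.52102919 267.98624677  64.        ]
tcp [508.2 266.5 141.3] zang -31.7 shift [78.3  0.3 -2.4]
```

```bash
python3 -m crank '[{"xyz":[10,0,-1],"spin":0,"hand":0.1},{"xyz":[20,0,-1],"spin":0,"hand":0.1},{"xyz":[10,0,0],"spin":0,"hand":0.1},{"xyz":[0,0,0],"spin":0,"hand":0.1},{"xyz":[0,0,0],"spin":0,"hand":0.1},{"xyz":[0,0,0],"spin":0,"hand":0.1}]'
python3 - <<'E'
from h import *
im,s=cap('wrist','w15'); print(proj('wrist',[506.5,268,64],s)); go([506.5,268,64],-31.8)
cv2.imwrite('pics/w15c.png',cv2.resize(im[150:330,130:380,::-1],None,fx=3.2,fy=3.2,interpolation=cv2.INTER_CUBIC))
E
```

```text
time_s: 27.28
tcp_pos: [506.1, 267.6, 100.7]
eef_rot: [0.801, 1.57, 0.248]
ft_force: [-0.5, -1.2, -0.0]
opening: 41.4
[254.55625508 231.28920448]
tcp [506.3 267.6 100.9] zang -31.7 shift [36.9  0.4 -0.1]
 spin total 0.002 (alt -3.139 ) deg -0.1 j6 0.84
```

View pics/w15c.png

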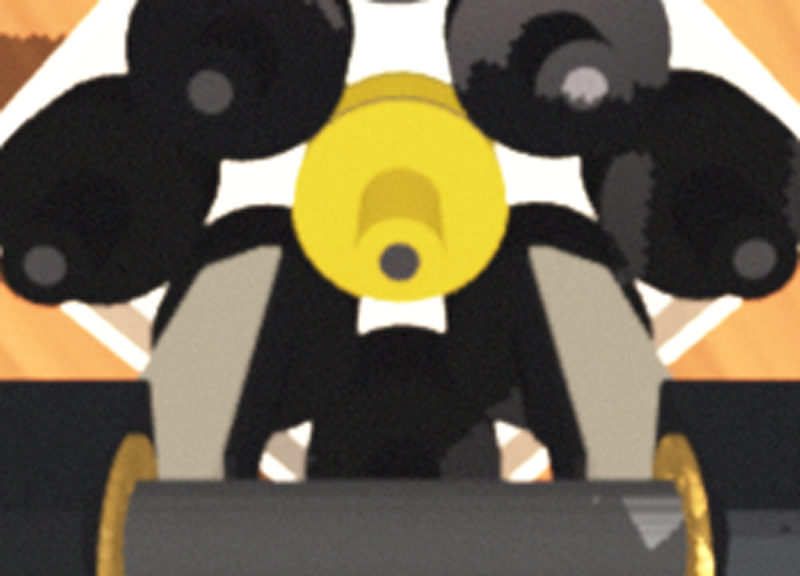

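```bash
python3 -m crank '[{"xyz":[10,0,0],"spin":0,"hand":0.1},{"xyz":[12,0.3,0],"spin":0,"hand":0.1},{"xyz":[9,0,0],"spin":0,"hand":0.1},{"xyz":[4,0,0],"spin":0,"hand":0.1},{"xyz":[0,0,0],"spin":0,"hand":0.1},{"xyz":[0,0,0],"spin":0,"hand":0.1}]'
python3 -m crank '[{"xyz":[0,0,0],"spin":0,"hand":0.4},{"xyz":[0,0,0],"spin":0,"hand":0.6},{"xyz":[0,0,0],"spin":0,"hand":0.8},{"xyz":[0,0,0],"spin":0,"hand":0.8},{"xyz":[0,0,0],"spin":0,"hand":0.8},{"xyz":[0,0,0],"spin":0,"hand":0.8},{"xyz":[0,0,0],"spin":0,"hand":0.8}]' 15
```

```text
time_s: 27.83
tcp_pos: [505.8, 267.7, 65.0]
eef_rot: [-2.335, 1.57, -2.888]
ft_force: [-0.3, 0.4, 0.4]
opening: 41.5
time_s: 28.42
tcp_pos: [505.9, 267.8, 65.4]
eef_rot: [1.122, 1.57, 0.569]
ft_force: [-0.5, -0.0, 1.3]
opening: 17.5
```

```bash
python3 -m crank '[{"xyz":[-2,0,0],"spin":0,"hand":0.8},{"xyz":[-4,0,0],"spin":0,"hand":0.8},{"xyz":[-5,0,0],"spin":0,"hand":0.8},{"xyz":[-6,0,0],"spin":0,"hand":0.8},{"xyz":[-8,0,0],"spin":0,"hand":0.8},{"xyz":[-10,0,0],"spin":0,"hand":0.8},{"xyz":[-15,0,0],"spin":0,"hand":0.8},{"xyz":[-20,0,0],"spin":0,"hand":0.8},{"xyz":[-20,0,0],"spin":0,"hand":0.8},{"xyz":[-20,0,0],"spin":0,"hand":0.8},{"xyz":[-10,0,0],"spin":0,"hand":0.8},{"xyz":[0,0,0],"spin":0,"hand":0.8},{"xyz":[0,0,0],"spin":0,"hand":0.8}]'
python3 - <<'E'
from h import *
cap('wrist','w16'); cap('side','s16')
im=cv2.imread('pics/s16.png'); cv2.imwrite('pics/s16c.png',cv2.resize(im[60:230,150:350],None,fx=3,fy=3))
go([567,50.6,185],None)
E
```

```text
time_s: 29.5
tcp_pos: [505.9, 267.7, 185.7]
eef_rot: [0.822, 1.569, 0.269]
ft_force: [-0.4, -0.5, -1.9]
opening: 17.6
tcp [505.  267.4 184. ] zang -31.7 shift [  -1.  -152.   166.6]
```

View pics/w16.png

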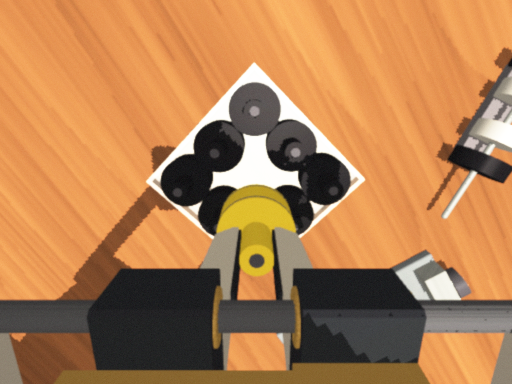

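View pics/s16c.png

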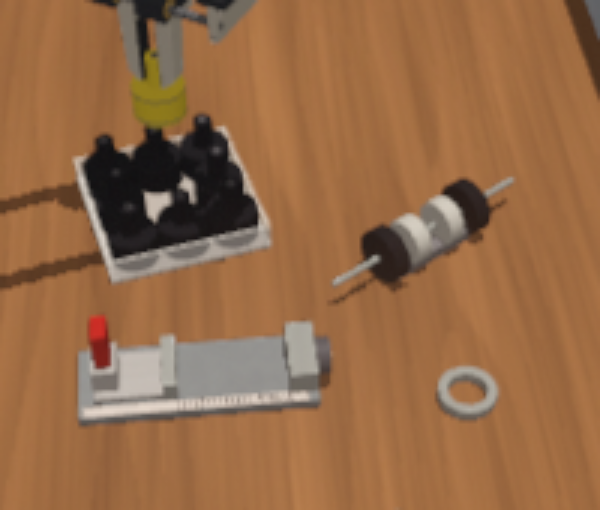

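```bash
python3 -m crank '[{"xyz":[0,-10,11],"spin":0,"hand":0.8},{"xyz":[0,-20,22],"spin":0,"hand":0.8},{"xyz":[0,-24,26],"spin":0,"hand":0.8},{"xyz":[0,-24,26],"spin":0,"hand":0.8},{"xyz":[0,-24,26],"spin":0,"hand":0.8},{"xyz":[0,-24,26],"spin":0,"hand":0.8},{"xyz":[0,-16,18],"spin":0,"hand":0.8},{"xyz":[0,-10,11],"spin":0,"hand":0.8},{"xyz":[10,0,0],"spin":0,"hand":0.8},{"xyz":[20,0,0],"spin":0,"hand":0.8},{"xyz":[25,0,0],"spin":0,"hand":0.8},{"xyz":[20,0,0],"spin":0,"hand":0.8},{"xyz":[10,0,0],"spin":0,"hand":0.8},{"xyz":[0,0,0],"spin":0,"hand":0.8},{"xyz":[0,0,0],"spin":0,"hand":0.8}]'
python3 - <<'E'
from h import *
cap('side','s17')
im=cv2.imread('pics/s17.png'); cv2.imwrite('pics/s17c.png',cv2.resize(im[100:230,150:350],None,fx=3,fy=3))
go([567,50.4,73.5],None)
E
```

```text
time_s: 30.85
tcp_pos: [566.6, 52.1, 99.5]
eef_rot: [-2.805, 1.569, 2.926]
ft_force: [-0.2, -0.8, -0.8]
opening: 18.0
tcp [567.5  51.9 100.6] zang -31.6 shift [27.1 -1.5  0.3]
```

View pics/s17c.png

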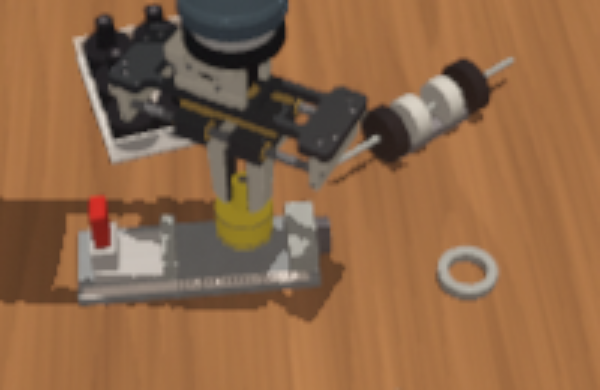

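```bash
python3 -m crank '[{"xyz":[8,-1.3,0],"spin":0,"hand":0.8},{"xyz":[8,0,0],"spin":0,"hand":0.8},{"xyz":[5,0,0],"spin":0,"hand":0.8},{"xyz":[2,0,0],"spin":0,"hand":0.8},{"xyz":[1,0,0],"spin":0,"hand":0.8},{"xyz":[1,0,0],"spin":0,"hand":0.8},{"xyz":[0,0,0],"spin":0,"hand":0.8},{"xyz":[0,0,0],"spin":0,"hand":0.8}]'
```

```text
time_s: 31.57
tcp_pos: [566.7, 50.0, 75.3]
eef_rot: [0.372, 1.571, -0.181]
ft_force: [-0.2, -0.2, -0.6]
opening: 17.6
```

```bash
python3 -m crank '[{"xyz":[1,0,0],"spin":0,"hand":0.8},{"xyz":[1,0,0],"spin":0,"hand":0.8},{"xyz":[0,0,0],"spin":0,"hand":0.8},{"xyz":[0,0,0],"spin":0,"hand":0.8}]'
```

```text
time_s: 31.9
tcp_pos: [566.7, 50.1, 73.3]
eef_rot: [0.555, 1.57, 0.002]
ft_force: [-0.3, 0.5, 0.1]
opening: 17.6
```

```bash
python3 -m crank '[{"xyz":[0.7,0,0],"spin":0,"hand":0.8},{"xyz":[0.7,0,0],"spin":0,"hand":0.8},{"xyz":[0,0,0],"spin":0,"hand":0.8},{"xyz":[0,0,0],"spin":0,"hand":0.8}]'
```

```text
time_s: 32.23
tcp_pos: [566.6, 50.2, 73.1]
eef_rot: [0.63, 1.57, 0.077]
ft_force: [-3.4, 1.1, 10.4]
opening: 17.5
```

```bash
python3 -m crank '[{"xyz":[-0.7,0,0],"spin":0,"hand":0.8},{"xyz":[0,0,0],"spin":0,"hand":0.6},{"xyz":[0,0,0],"spin":0,"hand":0.4},{"xyz":[0,0,0],"spin":0,"hand":0.2},{"xyz":[0,0,0],"spin":0,"hand":0.2},{"xyz":[0,0,0],"spin":0,"hand":0.2},{"xyz":[-10,0,0],"spin":0,"hand":0.2},{"xyz":[-25,0,0],"spin":0,"hand":0.2},{"xyz":[-35,0,0],"spin":0,"hand":0.2},{"xyz":[-35,0,0],"spin":0,"hand":0.1},{"xyz":[0,0,0],"spin":0,"hand":0.1},{"xyz":[0,0,0],"spin":0,"hand":0.1}]'
python3 - <<'E'
from h import *
im,s=cap('wrist','w18'); pts('wrist',['hub_yellow_mid','gauge_spot','jaw_grip'],s)
go([449,48.5,180],1.2)
cap('side','s18')
im=cv2.imread('pics/s18.png'); cv2.imwrite('pics/s18c.png',cv2.resize(im[100:230,150:350],None,fx=3,fy=3))
E
```

```text
time_s: 33.23
tcp_pos: [568.3, 49.9, 180.8]
eef_rot: [0.446, 1.564, -0.107]
ft_force: [-1.0, 0.2, -0.3]
opening: 41.6
wrist hub_yellow_mid [(0.72, [755.3, 11.1, 0.0]), (0.61, [502.3, 270.6, 0.8]), (0.57, [568.2, 49.5, 41.4])]
wrist gauge_spot []
wrist jaw_grip [(0.6, [453.2, 43.4, 66.9])]
tcp [565.6  50.1 176.2] zang -31.7 shift [ -3.5 -62.6 -98.3]
 spin total -0.574 (alt 2.568 ) deg 32.9 j6 0.45
```

View pics/w18.png

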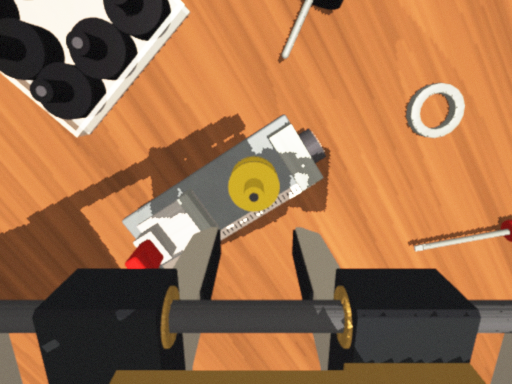

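View pics/s18c.png

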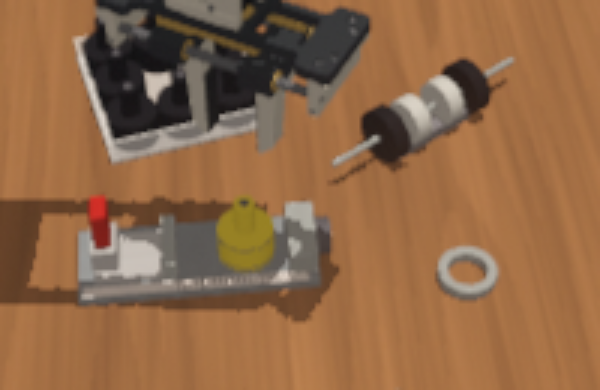

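```bash
python3 -m crank '[{"xyz":[0,-15,-24],"spin":0,"hand":0.1},{"xyz":[0,-16,-25],"spin":0,"hand":0.1},{"xyz":[0,-16,-25],"spin":0,"hand":0.1},{"xyz":[0,-15.6,-24.3],"spin":0,"hand":0.1},{"xyz":[0,0,0],"spin":-0.115,"hand":0.1},{"xyz":[0,0,0],"spin":-0.115,"hand":0.1},{"xyz":[0,0,0],"spin":-0.115,"hand":0.1},{"xyz":[0,0,0],"spin":-0.115,"hand":0.1},{"xyz":[0,0,0],"spin":-0.114,"hand":0.1},{"xyz":[15,0,0],"spin":0,"hand":0.1},{"xyz":[25,0,0],"spin":0,"hand":0.1},{"xyz":[20,0,0],"spin":0,"hand":0.1},{"xyz":[6,0,0],"spin":0,"hand":0.1},{"xyz":[0,0,0],"spin":0,"hand":0.1},{"xyz":[0,0,0],"spin":0,"hand":0.1}]'
python3 - <<'E'
from h import *
im,s=cap('wrist','w19'); go([448.5,48.6,74],1.2)
E
```

```text
time_s: 34.73
tcp_pos: [449.9, 48.4, 111.3]
eef_rot: [2.974, 1.569, 2.995]
ft_force: [0.9, 0.4, -0.1]
opening: 41.7
tcp [450.5  48.3 112. ] zang 1.2 shift [38.   0.3 -2. ]
 spin total 0.0 (alt -3.142 ) deg -0.0 j6 -0.16
```

View pics/w19.png

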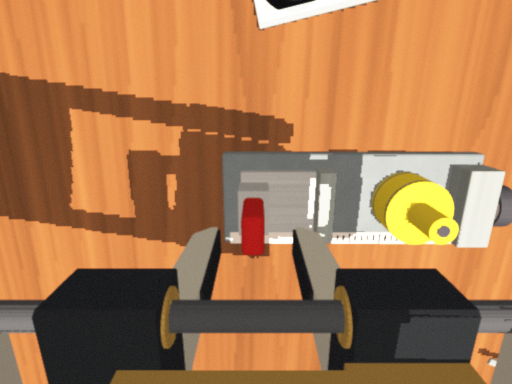

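```bash
python3 -m crank '[{"xyz":[15,0,-1.5],"spin":0,"hand":0.1},{"xyz":[14,0,0],"spin":0,"hand":0.1},{"xyz":[8,0,0],"spin":0,"hand":0.1},{"xyz":[0,0,0],"spin":0,"hand":0.1},{"xyz":[0,0,0],"spin":0,"hand":0.4},{"xyz":[0,0,0],"spin":0,"hand":0.6},{"xyz":[0,0,0],"spin":0,"hand":0.8},{"xyz":[0,0,0],"spin":0,"hand":0.9},{"xyz":[0,0,0],"spin":0,"hand":0.9},{"xyz":[0,0,0],"spin":0,"hand":0.9},{"xyz":[0,0,0],"spin":0,"hand":0.9}]' 20
python3 -m crank '[{"xyz":[0,0,2],"spin":0,"hand":0.9},{"xyz":[0,0,4],"spin":0,"hand":0.9},{"xyz":[0,0,5],"spin":0,"hand":0.9},{"xyz":[0,0,6],"spin":0,"hand":0.9},{"xyz":[0,0,6],"spin":0,"hand":0.9},{"xyz":[0,0,4],"spin":0,"hand":0.9},{"xyz":[0,0,2],"spin":0,"hand":0.9},{"xyz":[0,0,2],"spin":0,"hand":0.9},{"xyz":[0,0,2],"spin":0,"hand":0.9},{"xyz":[0,0,1.5],"spin":0,"hand":0.9},{"xyz":[0,0,1.5],"spin":0,"hand":0.9},{"xyz":[0,0,1.5],"spin":0,"hand":0.9},{"xyz":[0,0,1.5],"spin":0,"hand":0.9},{"xyz":[0,0,1.5],"spin":0,"hand":0.9},{"xyz":[0,0,1.5],"spin":0,"hand":0.9},{"xyz":[0,0,0],"spin":0,"hand":0.9},{"xyz":[0,0,0],"spin":0,"hand":0.9}]'
```

```text
time_s: 35.7
tcp_pos: [448.6, 48.4, 74.9]
eef_rot: [-0.272, 1.57, -0.251]
ft_force: [-1.8, -0.5, 5.5]
opening: 13.8
time_s: 37.12
tcp_pos: [490.7, 49.2, 74.9]
eef_rot: [-0.357, 1.57, -0.336]
ft_force: [-1.1, 0.6, 5.4]
opening: 13.9
```

```bash
python3 -m crank '[{"xyz":[0,0,1],"spin":0,"hand":0.9},{"xyz":[0,0,1],"spin":0,"hand":0.9},{"xyz":[0,0,1],"spin":0,"hand":0.9},{"xyz":[0,0,0],"spin":0,"hand":0.9},{"xyz":[0,0,0],"spin":0,"hand":0.9}]'
python3 - <<'E'
from h import *
im,s=cap('wrist','w20')
cap('side','s20')
im=cv2.imread('pics/s20.png'); cv2.imwrite('pics/s20c.png',cv2.resize(im[100:230,150:350],None,fx=3,fy=3))
E
```

```text
time_s: 37.53
tcp_pos: [493.6, 49.3, 74.9]
eef_rot: [-0.419, 1.57, -0.398]
ft_force: [-2.2, 0.3, 6.5]
opening: 13.9
```

View pics/w20.png

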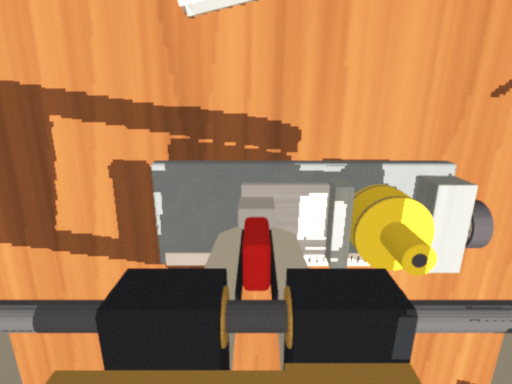

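```bash
python3 -m crank '[{"xyz":[0,0,1],"spin":0,"hand":0.9},{"xyz":[0,0,0.7],"spin":0,"hand":0.9},{"xyz":[0,0,0],"spin":0,"hand":0.9},{"xyz":[0,0,0],"spin":0,"hand":0.9},{"xyz":[0,0,0],"spin":0,"hand":0.9}]'
```

```text
time_s: 38.05
tcp_pos: [494.7, 49.3, 74.9]
eef_rot: [-2.848, 1.57, -2.826]
ft_force: [-3.2, -1.6, 8.5]
opening: 13.9
```

```bash
python3 -m crank '[{"xyz":[0,0,0.5],"spin":0,"hand":0.9},{"xyz":[0,0,0.5],"spin":0,"hand":0.9},{"xyz":[0,0,0],"spin":0,"hand":0.9},{"xyz":[0,0,0],"spin":0,"hand":0.9}]'
```

```text
time_s: 38.38
tcp_pos: [494.8, 49.3, 74.9]
eef_rot: [-3.034, 1.568, -3.012]
ft_force: [-6.8, -1.5, 11.0]
opening: 14.0
```

```bash
python3 -m crank '[{"xyz":[0,0,0.6],"spin":0,"hand":0.9},{"xyz":[0,0,0.6],"spin":0,"hand":0.9},{"xyz":[0,0,0],"spin":0,"hand":0.9},{"xyz":[0,0,0],"spin":0,"hand":0.9}]' 25
```

```text
time_s: 38.72
tcp_pos: [494.9, 49.3, 74.9]
eef_rot: [-3.08, 1.566, -3.058]
ft_force: [-10.5, -1.7, 13.9]
opening: 14.0
```

```bash
python3 -m crank '[{"xyz":[0,0,0.8],"spin":0,"hand":0.9},{"xyz":[0,0,0.8],"spin":0,"hand":0.9},{"xyz":[0,0,0.8],"spin":0,"hand":0.9},{"xyz":[0,0,0],"spin":0,"hand":0.9},{"xyz":[0,0,0],"spin":0,"hand":0.9},{"xyz":[0,0,0],"spin":0,"hand":0.9}]' 30
```

```text
time_s: 39.22
tcp_pos: [495.0, 49.4, 74.8]
eef_rot: [-3.102, 1.562, -3.08]
ft_force: [-16.6, -2.6, 21.2]
opening: 14.2
```

```bash
python3 -m crank '[{"xyz":[0,0,0.6],"spin":0,"hand":0.9},{"xyz":[0,0,0.6],"spin":0,"hand":0.9},{"xyz":[0,0,0],"spin":0,"hand":0.9},{"xyz":[0,0,0],"spin":0,"hand":0.9},{"xyz":[0,0,0],"spin":0,"hand":0.9},{"xyz":[0,0,0],"spin":0,"hand":0.9},{"xyz":[0,0,0],"spin":0,"hand":0.9},{"xyz":[0,0,0],"spin":0,"hand":0.9},{"xyz":[0,0,0],"spin":0,"hand":0.9},{"xyz":[0,0,0],"spin":0,"hand":0.9},{"xyz":[0,0,0],"spin":0,"hand":0.9},{"xyz":[0,0,0],"spin":0,"hand":0.9},{"xyz":[0,0,0],"spin":0,"hand":0.9},{"xyz":[0,0,0],"spin":0,"hand":0.9},{"xyz":[0,0,0],"spin":0,"hand":0.9},{"xyz":[0,0,0],"spin":0,"hand":0.9},{"xyz":[0,0,0],"spin":0,"hand":0.9},{"xyz":[0,0,0],"spin":0,"hand":0.9},{"xyz":[0,0,0],"spin":0,"hand":0.9}]'
python3 - <<'E'
from h import *
im,s=cap('wrist','w21')
cap('side','s21')
im=cv2.imread('pics/s21.png'); cv2.imwrite('pics/s21c.png',cv2.resize(im[100:230,150:350],None,fx=3,fy=3))
E
```

```text
time_s: 40.8
tcp_pos: [495.1, 49.4, 74.8]
eef_rot: [-3.11, 1.559, -3.088]
ft_force: [-20.2, -3.4, 23.3]
opening: 13.9
```

View pics/s21c.png

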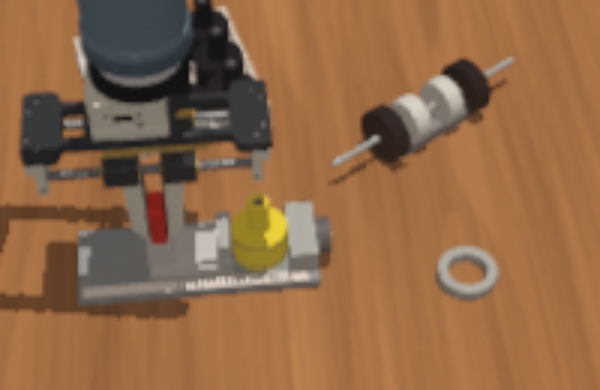

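View pics/w21.png

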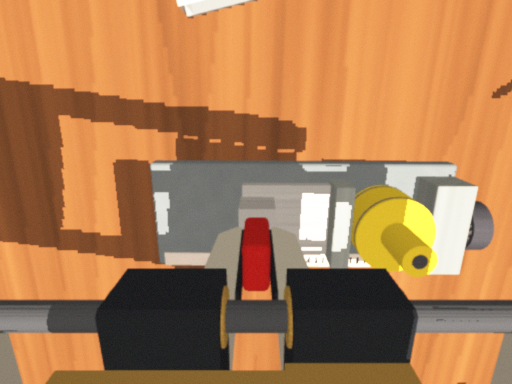

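```bash
python3 -m crank '[{"xyz":[0,0,0],"spin":0,"hand":0.9},{"xyz":[0,0,0],"spin":0,"hand":0.9},{"xyz":[0,0,0],"spin":0,"hand":0.9},{"xyz":[0,0,0],"spin":0,"hand":0.9},{"xyz":[0,0,0],"spin":0,"hand":0.9},{"xyz":[0,0,0],"spin":0,"hand":0.9},{"xyz":[0,0,0],"spin":0,"hand":0.9},{"xyz":[0,0,0],"spin":0,"hand":0.9},{"xyz":[0,0,0],"spin":0,"hand":0.9},{"xyz":[0,0,0],"spin":0,"hand":0.9},{"xyz":[0,0,0],"spin":0,"hand":0.9},{"xyz":[0,0,0],"spin":0,"hand":0.9},{"xyz":[0,0,0],"spin":0,"hand":0.9},{"xyz":[0,0,0],"spin":0,"hand":0.9},{"xyz":[0,0,0],"spin":0,"hand":0.9},{"xyz":[0,0,0],"spin":0,"hand":0.9}]'
python3 -m crank '[{"xyz":[0,0,-2],"spin":0,"hand":0.9},{"xyz":[0,0,-2],"spin":0,"hand":0.9},{"xyz":[0,0,-2],"spin":0,"hand":0.9},{"xyz":[0,0,-3],"spin":0,"hand":0.9},{"xyz":[0,0,-4],"spin":0,"hand":0.9},{"xyz":[0,0,-6],"spin":0,"hand":0.9},{"xyz":[0,0,-6],"spin":0,"hand":0.9},{"xyz":[0,0,-6],"spin":0,"hand":0.9},{"xyz":[0,0,-6],"spin":0,"hand":0.9},{"xyz":[0,0,-5],"spin":0,"hand":0.9},{"xyz":[0,0,-4],"spin":0,"hand":0.9},{"xyz":[0,0,-3],"spin":0,"hand":0.9},{"xyz":[0,0,-2],"spin":0,"hand":0.9},{"xyz":[0,0,0],"spin":0,"hand":0.9},{"xyz":[0,0,0],"spin":0,"hand":0.9}]'
```

```text
time_s: 42.23
tcp_pos: [495.1, 49.4, 74.8]
eef_rot: [-3.105, 1.559, -3.082]
ft_force: [-20.3, -3.2, 23.7]
opening: 14.3
time_s: 43.48
tcp_pos: [449.6, 48.4, 74.8]
eef_rot: [-0.849, 1.571, -0.828]
ft_force: [0.4, -0.0, 8.1]
opening: 13.8
```

```bash
python3 -m crank '[{"xyz":[0,0,-1.5],"spin":0,"hand":0.9},{"xyz":[0,0,-1.5],"spin":0,"hand":0.9},{"xyz":[0,0,-1],"spin":0,"hand":0.9},{"xyz":[0,0,0],"spin":0,"hand":0.9},{"xyz":[0,0,0],"spin":0,"hand":0.9},{"xyz":[0,0,0],"spin":0,"hand":0.9}]'
```

```text
time_s: 43.98
tcp_pos: [447.5, 48.3, 74.8]
eef_rot: [-0.011, 1.567, 0.009]
ft_force: [6.5, 1.3, 0.5]
opening: 14.1
```

At the end stop again (same 447.5 as before). Ease off, release, rise, look at the hub.

```bash
python3 -m crank '[{"xyz":[0,0,1.3],"spin":0,"hand":0.9},{"xyz":[0,0,0],"spin":0,"hand":0.9},{"xyz":[0,0,0],"spin":0,"hand":0.5},{"xyz":[0,0,0],"spin":0,"hand":0.1},{"xyz":[0,0,0],"spin":0,"hand":0.1},{"xyz":[0,0,0],"spin":0,"hand":0.1},{"xyz":[-15,0,0],"spin":0,"hand":0.1},{"xyz":[-25,0,0],"spin":0,"hand":0.1},{"xyz":[-25,0,0],"spin":0,"hand":0.1},{"xyz":[-10,0,0],"spin":0,"hand":0.1},{"xyz":[0,0,25],"spin":0,"hand":0.1},{"xyz":[0,0,35],"spin":0,"hand":0.1},{"xyz":[0,0,35],"spin":0,"hand":0.1},{"xyz":[0,0,30],"spin":0,"hand":0.1},{"xyz":[0,0,0],"spin":0,"hand":0.1},{"xyz":[0,0,0],"spin":0,"hand":0.1}]' 15
python3 - <<'E'
from h import *
im,s=cap('wrist','w22'); pts('wrist',['hub_yellow_mid','gauge_spot','jaw_grip'],s)
cv2.imwrite('pics/w22c.png',cv2.resize(im[100:290,130:380,::-1],None,fx=3.2,fy=3.2,interpolation=cv2.INTER_CUBIC))
go([578,50.4,150],1.2)
E
```

```text
time_s: 45.32
tcp_pos: [572.7, 50.9, 148.4]
eef_rot: [3.066, 1.569, 3.088]
ft_force: [-0.0, -0.2, 0.1]
opening: 41.9
wrist hub_yellow_mid [(0.66, [754.4, 15.3, 2.6]), (0.57, [586.0, 47.4, 44.7])]
wrist gauge_spot [(0.69, [566.6, 53.9, 16.8])]
wrist jaw_grip [(0.9, [450.1, 46.3, 64.2])]
tcp [570.8  51.1 149.2] zang 1.2 shift [-0.8 -0.9  7.2]
 spin total 0.0 (alt -3.141 ) deg -0.0 j6 -0.13
```

View pics/w22c.png

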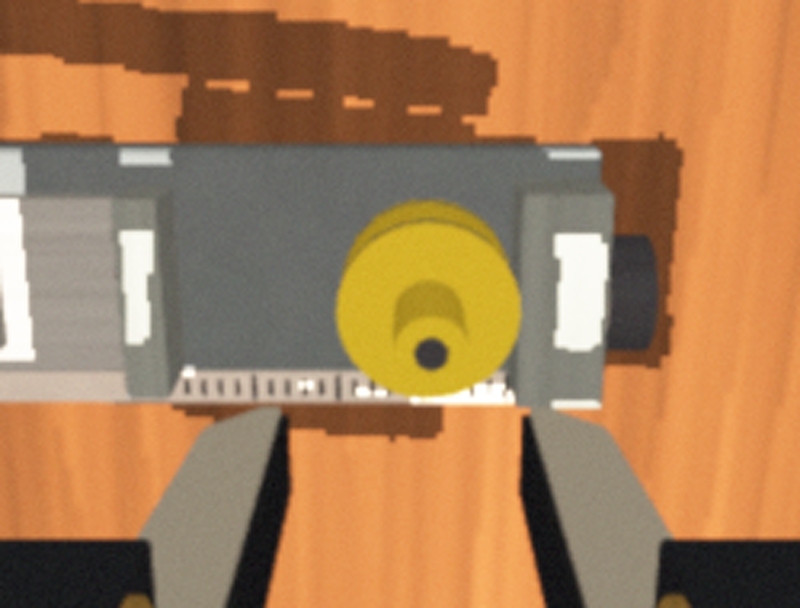

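Run:
```python
from h import *
s=read_state(); p=ray('wrist',(130+431.5/3.2-.5,100+354.5/3.2-.5),72,s); print(p); go([p[0],p[1],110],None)
```

```text
[577.50209289  49.94735189  72.        ]
tcp [570.8  51.1 149.2] zang 1.2 shift [39.2 -1.3  6.7]
```

```bash
python3 -m crank '[{"xyz":[0,-1.3,6.7],"spin":0,"hand":0.1},{"xyz":[15,0,0],"spin":0,"hand":0.1},{"xyz":[15,0,0],"spin":0,"hand":0.1},{"xyz":[9,0,0],"spin":0,"hand":0.1},{"xyz":[0,0,0],"spin":0,"hand":0.1},{"xyz":[0,0,0],"spin":0,"hand":0.1},{"xyz":[0,0,0],"spin":0,"hand":0.1}]'
python3 - <<'E'
from h import *
im,s=cap('wrist','w23'); print(proj('wrist',[577.5,50,72],s)); go([577.5,50,73.5],None)
cv2.imwrite('pics/w23c.png',cv2.resize(im[150:330,130:380,::-1],None,fx=3.2,fy=3.2,interpolation=cv2.INTER_CUBIC))
E
```

```text
time_s: 46.1
tcp_pos: [579.4, 49.8, 111.2]
eef_rot: [-0.119, 1.57, -0.099]
ft_force: [0.3, -0.8, 0.3]
opening: 41.9
[251.91047844 229.23485701]
tcp [579.6  49.8 111.4] zang 1.2 shift [37.9  0.3 -2.2]
```

View pics/w23c.png

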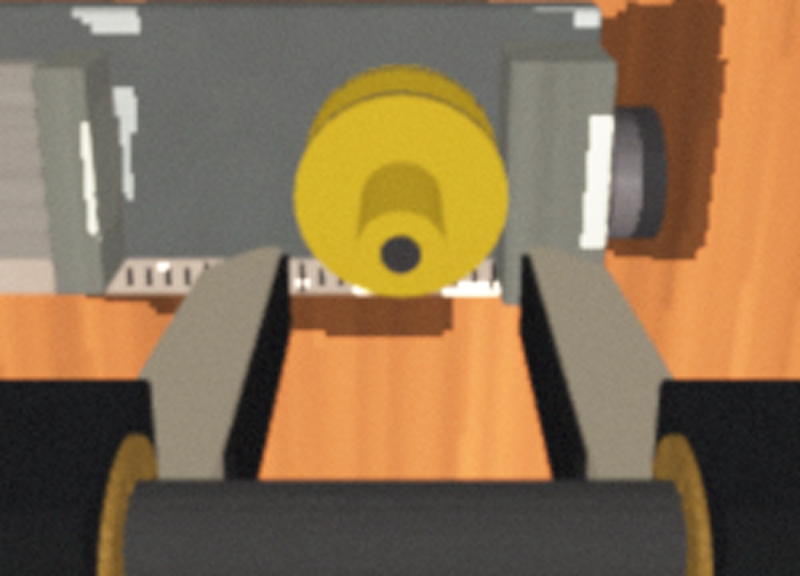

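```bash
python3 -m crank '[{"xyz":[12,0,0],"spin":0,"hand":0.1},{"xyz":[13,0,0],"spin":0,"hand":0.1},{"xyz":[9,0,0],"spin":0,"hand":0.1},{"xyz":[3,0,0],"spin":0,"hand":0.1},{"xyz":[0,0,0],"spin":0,"hand":0.1},{"xyz":[0,0,0],"spin":0,"hand":0.4},{"xyz":[0,0,0],"spin":0,"hand":0.6},{"xyz":[0,0,0],"spin":0,"hand":0.8},{"xyz":[0,0,0],"spin":0,"hand":0.8},{"xyz":[0,0,0],"spin":0,"hand":0.8},{"xyz":[0,0,0],"spin":0,"hand":0.8},{"xyz":[0,0,0],"spin":0,"hand":0.8}]' 15
python3 -m crank '[{"xyz":[-4,0,0],"spin":0,"hand":0.8},{"xyz":[-6,0,0],"spin":0,"hand":0.8},{"xyz":[-15,0,0],"spin":0,"hand":0.8},{"xyz":[-30,0,0],"spin":0,"hand":0.8},{"xyz":[-35,0,0],"spin":0,"hand":0.8},{"xyz":[-35,0,0],"spin":0,"hand":0.8},{"xyz":[-20,0,0],"spin":0,"hand":0.8},{"xyz":[0,0,0],"spin":0,"hand":0.8},{"xyz":[0,0,0],"spin":0,"hand":0.8}]'
python3 - <<'E'
from h import *
cap('wrist','w24'); cap('side','s24')
a=np.radians(-8.4); go([500,-334,220],81.7)
im=cv2.imread('pics/s24.png'); cv2.imwrite('pics/s24c.png',cv2.resize(im[60:230,150:350],None,fx=3,fy=3))
E
```

```text
time_s: 47.15
tcp_pos: [578.7, 49.8, 73.9]
eef_rot: [-2.683, 1.57, -2.662]
ft_force: [-3.3, -0.7, 5.1]
opening: 17.5
time_s: 47.9
tcp_pos: [579.8, 49.8, 219.7]
eef_rot: [-0.102, 1.567, -0.081]
ft_force: [-0.6, 0.3, -1.6]
opening: 17.6
tcp [578.1  49.9 216.9] zang 1.2 shift [  -3.1 -382.2  -86.1]
 spin total -1.405 (alt 1.737 ) deg 80.5 j6 -0.13
```

View pics/s24c.png

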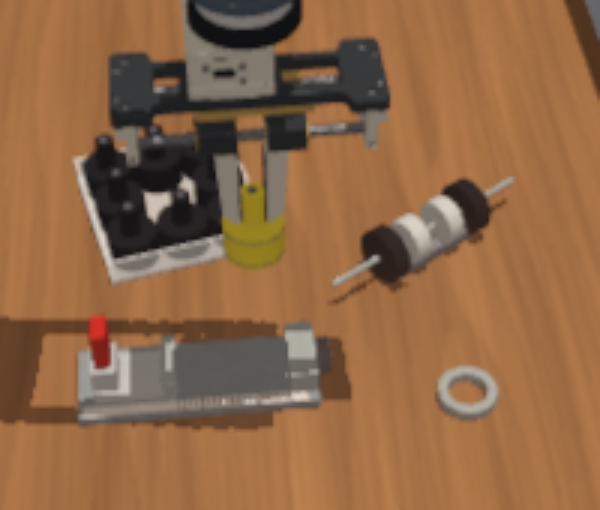

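```bash
python3 -m crank '[{"xyz":[0,-15,-3],"spin":0,"hand":0.8},{"xyz":[0,-30,-7],"spin":0,"hand":0.8},{"xyz":[0,-36,-8],"spin":0,"hand":0.8},{"xyz":[0,-36,-8],"spin":0,"hand":0.8},{"xyz":[0,-36,-8],"spin":0,"hand":0.8},{"xyz":[0,-36,-8],"spin":0,"hand":0.8},{"xyz":[0,-36,-8],"spin":0,"hand":0.8},{"xyz":[0,-36,-8],"spin":0,"hand":0.8},{"xyz":[0,-36,-8],"spin":0,"hand":0.8},{"xyz":[0,-36,-8],"spin":0,"hand":0.8},{"xyz":[0,-30,-7],"spin":0,"hand":0.8},{"xyz":[0,-19,-5],"spin":0,"hand":0.8}]'
python3 -m crank '[{"xyz":[0,0,0],"spin":-0.117,"hand":0.8},{"xyz":[0,0,0],"spin":-0.117,"hand":0.8},{"xyz":[0,0,0],"spin":-0.117,"hand":0.8},{"xyz":[0,0,0],"spin":-0.117,"hand":0.8},{"xyz":[0,0,0],"spin":-0.117,"hand":0.8},{"xyz":[0,0,0],"spin":-0.117,"hand":0.8},{"xyz":[0,0,0],"spin":-0.117,"hand":0.8},{"xyz":[0,0,0],"spin":-0.117,"hand":0.8},{"xyz":[0,0,0],"spin":-0.117,"hand":0.8},{"xyz":[0,0,0],"spin":-0.117,"hand":0.8},{"xyz":[0,0,0],"spin":-0.117,"hand":0.8},{"xyz":[0,0,0],"spin":-0.117,"hand":0.8},{"xyz":[0,0,0],"spin":0,"hand":0.8},{"xyz":[0,0,0],"spin":0,"hand":0.8}]'
python3 meas.py blue w25 66 442.4 -327.1 -8.4
```

```text
time_s: 49.0
tcp_pos: [499.2, -336.6, 215.6]
eef_rot: [2.582, 1.567, 2.6]
ft_force: [-0.1, -0.0, -1.6]
opening: 17.7
time_s: 50.17
tcp_pos: [500.4, -333.3, 216.4]
eef_rot: [0.934, 1.567, 2.355]
ft_force: [-0.3, 0.1, -0.5]
opening: 17.8
blue [ 442.6 -326.9] -8.0 0.053
grip [ 434.7 -325.7]
tcp [ 500.4 -333.3  216.4] zang 81.4 shift [ 0.2 66.2 -2.3]
 spin total -0.01 (alt 3.132 ) deg 0.6 j6 -2.19
```

View pics/w25f.png

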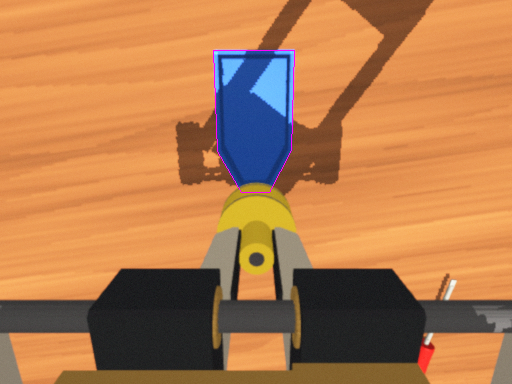

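```bash
python3 -c "
from h import *
go([431.2,-324.5,172],81.7)"
```

```text
tcp [ 500.6 -333.5  216.9] zang 81.4 shift [45.  69.8 -1.5]
 spin total -0.005 (alt 3.137 ) deg 0.3 j6 -2.19
```

```bash
python3 -m crank '[{"xyz":[0,15,0],"spin":0,"hand":0.8},{"xyz":[0,25,0],"spin":0,"hand":0.8},{"xyz":[0,20,-1],"spin":0,"hand":0.8},{"xyz":[0,9.8,-0.5],"spin":0,"hand":0.8},{"xyz":[15,0,0],"spin":0,"hand":0.8},{"xyz":[17,0,0],"spin":0,"hand":0.8},{"xyz":[10,0,0],"spin":0,"hand":0.8},{"xyz":[0,0,0],"spin":0,"hand":0.8},{"xyz":[0,0,0],"spin":0,"hand":0.8},{"xyz":[0,0,0],"spin":0,"hand":0.8}]'
python3 - <<'E'
from h import *
cap('wrist','w26'); go([431.2,-324.5,139.5],81.7)
E
```

```text
time_s: 51.05
tcp_pos: [432.3, -325.6, 177.0]
eef_rot: [-2.211, 1.57, -0.786]
ft_force: [0.5, -0.4, -1.4]
opening: 17.5
tcp [ 432.4 -325.7  177.2] zang 81.6 shift [37.7  1.4  1. ]
 spin total -0.001 (alt 3.14 ) deg 0.1 j6 -2.28
```

View pics/w26.png

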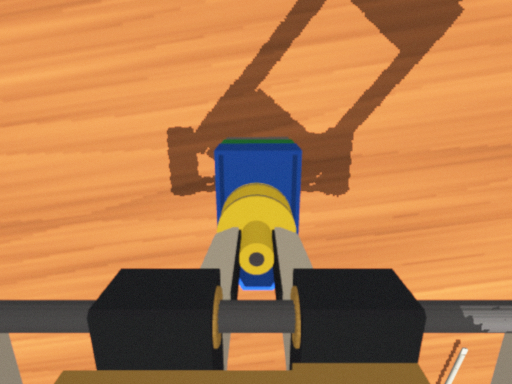

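```bash
python3 -m crank '[{"xyz":[8,1.4,0.8],"spin":0,"hand":0.8},{"xyz":[8,0,0],"spin":0,"hand":0.8},{"xyz":[8,0,0],"spin":0,"hand":0.8},{"xyz":[5,0,0],"spin":0,"hand":0.8},{"xyz":[3,0,0],"spin":0,"hand":0.8},{"xyz":[2,0,0],"spin":0,"hand":0.8},{"xyz":[1,0,0],"spin":0,"hand":0.8},{"xyz":[0,0,0],"spin":0,"hand":0.8},{"xyz":[0,0,0],"spin":0,"hand":0.8}]'
```

```text
time_s: 51.85
tcp_pos: [430.7, -324.4, 141.7]
eef_rot: [-2.3, 1.57, -0.875]
ft_force: [-0.1, 0.6, -0.5]
opening: 17.5
```

```bash
python3 -m crank '[{"xyz":[1,0,0],"spin":0,"hand":0.8},{"xyz":[1,0,0],"spin":0,"hand":0.8},{"xyz":[0,0,0],"spin":0,"hand":0.8},{"xyz":[0,0,0],"spin":0,"hand":0.8}]'
```

```text
time_s: 52.18
tcp_pos: [430.5, -324.3, 139.5]
eef_rot: [-2.704, 1.571, -1.279]
ft_force: [0.4, -0.6, -0.8]
opening: 17.6
```

```bash
python3 -m crank '[{"xyz":[0.6,0,0],"spin":0,"hand":0.8},{"xyz":[0.6,0,0],"spin":0,"hand":0.8},{"xyz":[0,0,0],"spin":0,"hand":0.8},{"xyz":[0,0,0],"spin":0,"hand":0.8}]'
```

```text
time_s: 52.52
tcp_pos: [430.6, -324.4, 138.9]
eef_rot: [-2.359, 1.57, -0.934]
ft_force: [-1.3, 0.9, 5.3]
opening: 17.8
```

```bash
python3 -m crank '[{"xyz":[-0.4,0,0],"spin":0,"hand":0.8},{"xyz":[0,0,0],"spin":0,"hand":0.6},{"xyz":[0,0,0],"spin":0,"hand":0.4},{"xyz":[0,0,0],"spin":0,"hand":0.3},{"xyz":[0,0,0],"spin":0,"hand":0.3},{"xyz":[0,0,0],"spin":0,"hand":0.3},{"xyz":[-10,0,0],"spin":0,"hand":0.3},{"xyz":[-25,0,0],"spin":0,"hand":0.3},{"xyz":[-35,0,0],"spin":0,"hand":0.3},{"xyz":[-35,0,0],"spin":0,"hand":0.3},{"xyz":[0,0,25],"spin":0,"hand":0.3},{"xyz":[0,0,35],"spin":0,"hand":0.3},{"xyz":[0,0,35],"spin":0,"hand":0.3},{"xyz":[0,0,35],"spin":0,"hand":0.3},{"xyz":[0,0,30],"spin":0,"hand":0.3},{"xyz":[0,0,0],"spin":0,"hand":0.3},{"xyz":[0,0,0],"spin":0,"hand":0.3}]'
python3 - <<'E'
from h import *
for c in ('side','top','wrist'): cap(c,c+'30')
im=cv2.imread('pics/side30.png'); cv2.imwrite('pics/side30c.png',cv2.resize(im[200:370,120:320],None,fx=4,fy=3.5,interpolation=cv2.INTER_CUBIC))
pts('side',['hub_yellow_mid','tray_blue_mid','tray_green_mid','jaw_grip','roller'])
pts('top',['hub_yellow_mid','tray_blue_mid','roller','bearing','driver','jaw_grip'])
E
```

```text
time_s: 53.93
tcp_pos: [454.0, -164.7, 244.6]
eef_rot: [-2.14, 1.569, -0.712]
ft_force: [-0.1, -0.4, 0.1]
opening: 33.1
side hub_yellow_mid [(0.64, [430.0, -326.1, 110.7]), (0.62, [536.7, 324.7, 33.6]), (0.56, [567.3, 50.2, 7.7])]
side tray_blue_mid [(0.63, [443.1, -328.5, 85.9])]
side tray_green_mid [(0.95, [439.4, -325.2, 52.1])]
side jaw_grip [(0.66, [447.8, 45.8, 62.7])]
side roller [(0.81, [739.2, 193.7, 2.9])]
top hub_yellow_mid []
top tray_blue_mid []
top roller [(0.71, [740.8, 195.8, -4.7]), (0.68, [457.3, 257.6, 35.5])]
top bearing [(0.6, [754.7, 13.7, 3.5])]
top driver [(0.64, [770.8, -147.0, 1.9])]
top jaw_grip [(0.82, [449.5, 44.3, 67.9]), (0.6, [776.0, -144.5, 1.9])]
```

View pics/side30c.png

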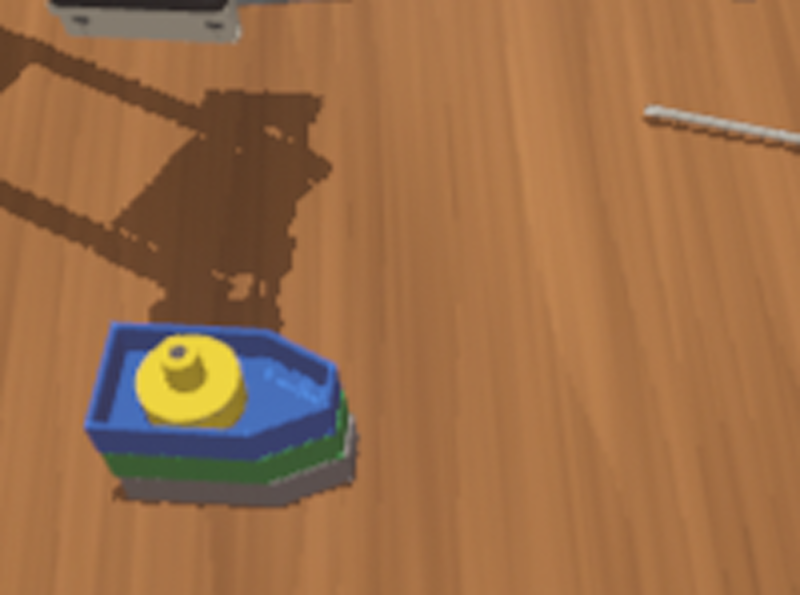

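View pics/top30.png

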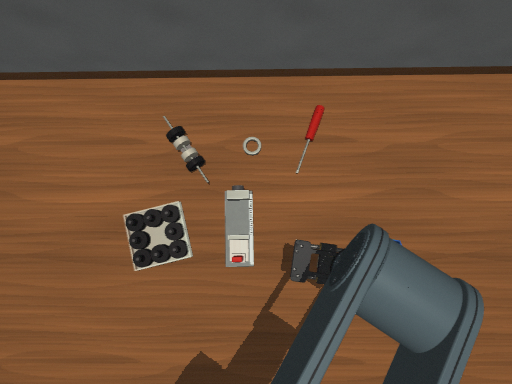

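View pics/side30.png

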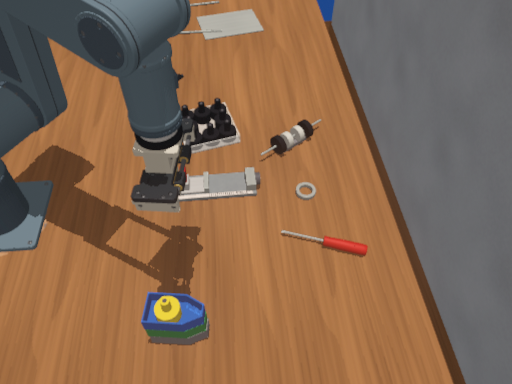

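```bash
python3 -c "
from plant import close_job
print(close_job())"
```

```text
the job is handed in; nothing more can be done
None
```

The job is handed in, finished at about 54 s of the 200 s allowed. No verdict is reported, so the results below are my own checks.

- **Trays:** Only the green and blue trays were there; no orange tray showed in the pictures. Green sits in the grey base and blue in green, noses matching. Their centres measured 52 mm and 86 mm high (53 and 86 expected). The hub touched down at exactly the height predicted for a fully seated stack.
- **Gauge:** I slid the jaw to its end stop and stood the yellow hub between the jaws. I then pushed the jaw shut, holding about 20 N at the wrist (roughly 18 N on the hub after the jaw's friction) for about 3 s with the fingers on the red grip only. I opened the jaw to the same end stop while the hub still stood against the anvil.
- **Hub:** It now stands upright in the blue tray; the last side picture shows it there, clear of the walls.
- **Everything else:** The eight black hubs are still in the crate. The roller, bearing and screwdriver read within about 6 mm of their first positions, which is about the detector's accuracy. The arm was clear of everything at hand-in.

**Checks that failed or disagreed:**
- In the last top picture the networks did not find the stack, because the arm hid it; the side camera confirmed it instead.
- Some low-score detections were false, such as a hub at the bearing or at the empty gauge. I discarded them after checking the pictures.
- The wrist camera read positions along the trays about 2 mm off; I corrected for this when nesting.

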